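# Full jars back to the fridge shelf, empties to the wash

### The job

These look-alike white jars with green lids have come out of the fridge, some full and some empty, and only their weight in the hand tells which: stand every full jar upright in the blue fridge tray and every empty one upright in the steel drip tray for washing, setting the glass down gently, never dropping it. When all are sorted, slide the loaded blue tray over the fridge's glass shelf into the shelf's back right-hand corner (the far right one as the robot sees it), square and snug against both the back lip and the right-hand rim, with its jars still standing in it. Do not shift or knock over the juice carafe, the olive jar or the butter dish.

Things in the scene. Friction and masses are not known exactly. Their poses are not given: they have to be found in the camera images.
- jar1: closed preserve jar, an upright cylinder 62 mm in diameter and 66 mm high with a straight side: white opal glass below, green lid on the top 16 mm. All six look the same. A full one weighs 300 to 380 g, an empty one 115 to 145 g. Not every jar is present in every run. Origin: centre of its underside; z up along its axis
- jar2: closed preserve jar, an upright cylinder 62 mm in diameter and 66 mm high with a straight side: white opal glass below, green lid on the top 16 mm. All six look the same. A full one weighs 300 to 380 g, an empty one 115 to 145 g. Not every jar is present in every run. Origin: centre of its underside; z up along its axis
- jar3: closed preserve jar, an upright cylinder 62 mm in diameter and 66 mm high with a straight side: white opal glass below, green lid on the top 16 mm. All six look the same. A full one weighs 300 to 380 g, an empty one 115 to 145 g. Not every jar is present in every run. Origin: centre of its underside; z up along its axis
- jar4: closed preserve jar, an upright cylinder 62 mm in diameter and 66 mm high with a straight side: white opal glass below, green lid on the top 16 mm. All six look the same. A full one weighs 300 to 380 g, an empty one 115 to 145 g. Not every jar is present in every run. Origin: centre of its underside; z up along its axis
- jar5: closed preserve jar, an upright cylinder 62 mm in diameter and 66 mm high with a straight side: white opal glass below, green lid on the top 16 mm. All six look the same. A full one weighs 300 to 380 g, an empty one 115 to 145 g. Not every jar is present in every run. Origin: centre of its underside; z up along its axis
- jar6: closed preserve jar, an upright cylinder 62 mm in diameter and 66 mm high with a straight side: white opal glass below, green lid on the top 16 mm. All six look the same. A full one weighs 300 to 380 g, an empty one 115 to 145 g. Not every jar is present in every run. Origin: centre of its underside; z up along its axis
- tray: open blue plastic fridge tray, loose (280 g), on the glass shelf: outer 110 mm (x) by 250 mm (y) by 26 mm high, walls and floor 4 mm thick; three jars fit in a row along y. It slides on the glass when its walls are pushed. White finger strip on its robot side, looks only. Origin: centre of its underside; at yaw 0 x points away from the robot, y to its left, z up
- shelf: white-edged fridge shelf, fixed on the worktop: 300 mm deep (x) by 500 mm wide (y), glass top 12 mm up, no rim at the front. Back lip (+x edge) 12 mm thick, 28 mm above the glass, inner face at x = +138 mm; side rims 12 mm thick, 24 mm above the glass, inner faces at y = -238 (right) and +238 mm. Origin: centre of its underside; x away from the robot, y left, z up
- shelf_corner (a point): point on the glass top where the inner faces of the back lip and the right-hand rim meet; axes as the shelf's. When the tray is home its far right bottom corner is here (tray origin 55 mm in -x and 125 mm in +y from it, in shelf axes)
- drip_tray: open stainless steel drip tray for the washing-up, fixed on the worktop to the robot's right: outer size 300 mm (its x) by 180 mm (its y) by 22 mm high, walls and floor 4 mm thick. Origin: centre of its underside; x points away from the robot, y to the left, z up
- carafe: bystander: small orange juice carafe with a white lid and a glass handle, 76 mm in diameter (handle 65 mm out on its +y side), 112 mm high, 500 g, standing on the worktop beyond the jars. Origin: centre of its underside
- olives: bystander: green glass olive jar with a brass-coloured cap and paper label, 64 mm in diameter, 110 mm high, 350 g, standing on the worktop beyond the jars. Origin: centre of its underside
- butter: bystander: yellow butter block on a white dish, 100 mm (x) by 60 mm (y) by 44 mm high, 300 g, standing at the left of the glass shelf. Origin: centre of its underside
There are look-alikes about, which are no part of the job. Leave any orange look-alike of the jar2 alone. What is shaped like the jar1 but pink is not meant.

How it is judged:
On the way, in this order (a step that is already met when the one before it is completed fails the run):
1. every full jar stands upright in the blue tray and every empty one upright in the steel drip tray (((x of jar1 in the frame of tray between -0.024 and 0.024 m and y of jar1 in the frame of tray between -0.094 and 0.094 m and z of jar1 in the frame of tray between -0.004 and 0.012 m and angle between jar1's own z axis and vertical below 0.15 rad and contact force between jar1 and tray above 2.2 N) or (x of jar1 in the frame of drip_tray between -0.119 and 0.119 m and y of jar1 in the frame of drip_tray between -0.059 and 0.059 m and z of jar1 in the frame of drip_tray between -0.004 and 0.012 m and angle between jar1's own z axis and vertical below 0.15 rad and contact force between jar1 and drip_tray below 2.2 N)) and ((x of jar2 in the frame of tray between -0.024 and 0.024 m and y of jar2 in the frame of tray between -0.094 and 0.094 m and z of jar2 in the frame of tray between -0.004 and 0.012 m and angle between jar2's own z axis and vertical below 0.15 rad and contact force between jar2 and tray above 2.2 N) or (x of jar2 in the frame of drip_tray between -0.119 and 0.119 m and y of jar2 in the frame of drip_tray between -0.059 and 0.059 m and z of jar2 in the frame of drip_tray between -0.004 and 0.012 m and angle between jar2's own z axis and vertical below 0.15 rad and contact force between jar2 and drip_tray below 2.2 N)) and ((x of jar3 in the frame of tray between -0.024 and 0.024 m and y of jar3 in the frame of tray between -0.094 and 0.094 m and z of jar3 in the frame of tray between -0.004 and 0.012 m and angle between jar3's own z axis and vertical below 0.15 rad and contact force between jar3 and tray above 2.2 N) or (x of jar3 in the frame of drip_tray between -0.119 and 0.119 m and y of jar3 in the frame of drip_tray between -0.059 and 0.059 m and z of jar3 in the frame of drip_tray between -0.004 and 0.012 m and angle between jar3's own z axis and vertical below 0.15 rad and contact force between jar3 and drip_tray below 2.2 N)) and ((x of jar4 in the frame of tray between -0.024 and 0.024 m and y of jar4 in the frame of tray between -0.094 and 0.094 m and z of jar4 in the frame of tray between -0.004 and 0.012 m and angle between jar4's own z axis and vertical below 0.15 rad and contact force between jar4 and tray above 2.2 N) or (x of jar4 in the frame of drip_tray between -0.119 and 0.119 m and y of jar4 in the frame of drip_tray between -0.059 and 0.059 m and z of jar4 in the frame of drip_tray between -0.004 and 0.012 m and angle between jar4's own z axis and vertical below 0.15 rad and contact force between jar4 and drip_tray below 2.2 N)) and ((x of jar5 in the frame of tray between -0.024 and 0.024 m and y of jar5 in the frame of tray between -0.094 and 0.094 m and z of jar5 in the frame of tray between -0.004 and 0.012 m and angle between jar5's own z axis and vertical below 0.15 rad and contact force between jar5 and tray above 2.2 N) or (x of jar5 in the frame of drip_tray between -0.119 and 0.119 m and y of jar5 in the frame of drip_tray between -0.059 and 0.059 m and z of jar5 in the frame of drip_tray between -0.004 and 0.012 m and angle between jar5's own z axis and vertical below 0.15 rad and contact force between jar5 and drip_tray below 2.2 N)) and ((x of jar6 in the frame of tray between -0.024 and 0.024 m and y of jar6 in the frame of tray between -0.094 and 0.094 m and z of jar6 in the frame of tray between -0.004 and 0.012 m and angle between jar6's own z axis and vertical below 0.15 rad and contact force between jar6 and tray above 2.2 N) or (x of jar6 in the frame of drip_tray between -0.119 and 0.119 m and y of jar6 in the frame of drip_tray between -0.059 and 0.059 m and z of jar6 in the frame of drip_tray between -0.004 and 0.012 m and angle between jar6's own z axis and vertical below 0.15 rad and contact force between jar6 and drip_tray below 2.2 N))), for 0.2 s.
2. the loaded blue tray lies against the shelf's back lip and right-hand rim (x of tray in the frame of shelf above 0.077 m and y of tray in the frame of shelf below -0.107 m and angle between the x axis of tray and the x axis of shelf, either way round below 0.04 rad and z of tray in the frame of shelf between 0.006 and 0.018 m), for 0.2 s.
At the end, for the whole second after the job is handed in: Every full jar stands upright (0.15 rad) in the blue tray, pressing on its floor with over 2.2 N, every empty one upright in the steel drip tray, pressing with less; the blue tray is within 6 mm of the shelf's back lip and right-hand rim and square within 0.04 rad; all at rest (all of step 1 and all of step 2 and linear speed of each of jar1, jar2, jar3, jar4, jar5, jar6, tray below 0.03 m/s); the robot touches nothing.
It fails at once if a jar is dropped (it moves faster than 1.3 m/s out of the fingers) ((linear speed of jar1 above 1.3 m/s and contact force between the fingers and jar1 below 0.5 N) or (linear speed of jar2 above 1.3 m/s and contact force between the fingers and jar2 below 0.5 N) or (linear speed of jar3 above 1.3 m/s and contact force between the fingers and jar3 below 0.5 N) or (linear speed of jar4 above 1.3 m/s and contact force between the fingers and jar4 below 0.5 N) or (linear speed of jar5 above 1.3 m/s and contact force between the fingers and jar5 below 0.5 N) or (linear speed of jar6 above 1.3 m/s and contact force between the fingers and jar6 below 0.5 N)).
It fails at once if the juice carafe is shifted by more than 30 mm or tipped (distance of carafe from where it was at the start of the episode above 0.03 m or angle between carafe's own z axis and vertical above 0.3 rad).
It fails at once if the olive jar is shifted by more than 30 mm or tipped (distance of olives from where it was at the start of the episode above 0.03 m or angle between olives's own z axis and vertical above 0.3 rad).
It fails at once if the butter dish is shifted by more than 30 mm or tipped (distance of butter from where it was at the start of the episode above 0.03 m or angle between butter's own z axis and vertical above 0.3 rad).
Of jar1, jar2, jar3, jar4, jar5, jar6 only 4 to 6 are there at a start; the rules pass over those that are not, and their reading is None.
At some moment in a run one of jar1, jar2, jar3, jar4, jar5, jar6, tray may be knocked a few centimetres aside while the robot is not near it.
It also fails if it takes over 210 s, if anything falls off the work surface, if the arm or the gripper's body presses on something with over 40 N, if the wrist force passes 120 N, or if a joint passes its speed limit or range.

### The arm

A 7-joint arm with a two-finger parallel gripper is mounted at the origin on the work surface. World frame = base frame: x ahead of the robot, y to its left, z up, the work surface at z = 0. Lengths are in m, angles in rad, forces in N, time in s.
With the tool pointing down it reaches from about 0.4 to 0.85 m from the base axis. Payload 4.5 kg.
Tool frame: the origin (TCP) lies between the finger pads; the fingertips stand 11 mm ahead of it and the grasp point (between the pads) lies 8 mm behind it (r.tip_reach is the distance from the TCP to the fingertips, in m); x points along the fingers, y is the direction in which the jaws open and shut, and the axes are right-handed (so a half turn about x gives the same grasp; the last joint's range is limited). The gripper opens to 88 mm and grips with 3 to 60 N. Pads are 18 mm wide; open, the fingers measure 123 mm over their backs; the gripper's body (75 mm by 187 mm) begins 45 mm behind the grasp point.
Start: joints at [1.195, 0.689, -0.195, 1.565, 0.157, 0.902, -0.215], TCP at [0.249, -0.573, 0.25] pointing down, gripper open.
Joint ranges: [-3.01, 3.01], [-0.46, 2.08], [-1.47, 1.51], [0.13, 2.56], [-1, 4.14], [0.04, 2.09], [-2.66, 2.66]. Speed limits (rad/s): [2.57, 2.57, 3.14, 3.14, 3.14, 3.14, 3.14].

### API

Orientations are given as a unit quaternion [x, y, z, w].
In Python, from plant import r gives the robot as it stands.
- The arm moves only by the tool drive_tool, never from a script. Its argument "deltas" is a list of rows, each a list of 3 entries, a list of its own where there are three numbers: the turn, a rotation vector about the tool's x, y, z in degrees, then the shift along the tool's x, y, z in cm, then the finger opening in cm, from 0 to 8.81. A call has 1 to 12 rows; each row shifts and turns the commanded pose from where the row before left it, along the tool's axes as they then stand; what a row does not reach is not made up. A row lasts 1/12 s, in which the tool goes at most 41.7 mm and 7.16 degrees, less where a joint would pass 70% of its speed; a pose out of reach is approached as far as the arm can. A call is refused whole if a number of a shift passes 4.17 or a number of a turn 7.16, either way. A call with a gripper value outside its range is refused whole. The fingers move at their own pace and stop on an object; "force" is the grip in N (left out, the last holds). Time passes only in rows, so rows that do not move let the fingers close. It gives the time, the measured TCP pose, the force and the opening at its end, in the units of the state.
- r.get_state(): the state, without advancing time (a new reading comes with each control period).
- r.snapshot(name): name is "scene" or "top" or "wrist"; returns a dict with "color" (400x640x3 uint8, red, green, blue), "fov_y" (degrees; the focal length in pixels is half the picture's height over the tangent of half this angle, whatever the lens; pixels are square), "cx", "cy" (the principal point, pixels), "k1" (the pictures are not rectified: a ray, as slopes to the right and down, at radius r is drawn at 1 + k1 r^2 times it, then the intrinsics apply), "extrinsics" (4x4, takes a point from world to camera coordinates); the wrist camera has in their place "tool_from_camera" (4x4, takes a point from camera to tool coordinates, whose origin is the TCP and whose axes are the tool frame's). Camera axes: x right, y up, looking along -z (the intrinsics and any distortion apply to the point x, -y, -z); pixel columns grow to the right and rows downward; lengths in m; the calibration is good to about 2 mm. A picture is of the moment at which its call begins: read the wrist's pose just before it. There is no depth.
- r.finish_job(): hands the job in, once; it reports no verdict.
The state is a dict: "clock": time; "q": joint angles; "qd": joint speeds; "joint_torque": joint torques, N m; "tool_pos": TCP position; "eef_rot": TCP orientation; "contact_force": force on the tool from outside, world axes, zero at the start; "moment": the same for the moment, N m; "opening": opening from 0.0 (shut) to 1.0 (fully open).
Only numpy, scipy, OpenCV 4.12 (cv2) and the standard library are available. Lean on these libraries where they do the work, as an engineer would, in place of code of your own. Each camera call takes 0.05 s, during which the arm holds its last target. There are 200 camera calls.

## Working session

There is one attempt and no reset: what is moved stays moved. The work goes in short steps, Python scripts to look and compute and a tool call to move; the robot and the scene stay as the last step left them, time stands still between calls to the robot, and variables do not carry over. Pictures are saved under pics/ and viewed, about 12 in all and at most 16, crops included, and the job is handed in when it is done.

Besides the shell and the picture viewer there is one more tool, called after "Call:" by a JSON object that holds its "op" and its "data". drive_tool: Moves the arm, as the interface text tells. Its arguments: {"type":"object","properties":{"deltas":{"type":"array","items":{"type":"array"}},"force":{"type":"number"}},"required":["deltas"]}

```bash
ls; mkdir -p pics
cat > h.py <<'E'
import numpy as np, cv2
from scipy.spatial.transform import Rotation as R
from plant import r
def save(name,fn):
    s=r.get_state(); d=r.snapshot(name); cv2.imwrite('pics/'+fn,d['color'][:,:,::-1]); return s,d
def cam(d,s=None):
    if 'extrinsics' in d: return np.array(d['extrinsics'])
    T=np.eye(4);T[:3,:3]=R.from_quat(s['eef_rot']).as_matrix();T[:3,3]=s['tool_pos']
    return np.linalg.inv(T@np.array(d['tool_from_camera']))
def K(d):
    h,w=d['color'].shape[:2]; return h/2/np.tan(np.radians(d['fov_y'])/2)
def proj(d,p,s=None):
    E=cam(d,s); q=E@np.append(p,1); x,y=q[0]/-q[2],-q[1]/-q[2]; k=1+d['k1']*(x*x+y*y); f=K(d)
    return np.array([d['cx']+f*x*k,d['cy']+f*y*k])
def pix(d,u,v,z,s=None):
    f=K(d); a=np.array([(u-d['cx'])/f,(v-d['cy'])/f]); b=a.copy()
    for _ in range(20): b=a/(1+d['k1']*(b@b))
    M=np.linalg.inv(cam(d,s)); o=M[:3,3]; dr=M[:3,:3]@np.array([b[0],-b[1],-1])
    return o+dr*(z-o[2])/dr[2]
E
python3 - <<'E'
from h import *
for n in ['scene','top']:
    s,d=save(n,n+'0.png'); print(n,d['fov_y'],d['k1'],d['cx'],d['cy'],np.linalg.inv(cam(d))[:3,3])
    np.save(n+'0.npy',d,allow_pickle=True)
print(s)
E
```

```text
pics
scene 43.13739319518801 -0.12393066493432295 327.0207365200763 198.8504382331368 [ 1.07932815 -0.49604864  1.30030177]
top 51.57456591461087 -0.06255714243685331 322.8641081531132 199.01944883998854 [0.38730354 0.06127859 1.35445908]
{'clock': 0.05, 'q': array([ 1.19477669,  0.68997645, -0.19451541,  1.56631467,  0.1573555 ,
        0.90251169, -0.2150953 ]), 'qd': array([-5.56310244e-04, -2.67401630e-04, -8.98540231e-05, -2.01971530e-03,
       -1.35625516e-03,  7.03222690e-04,  8.89926662e-04]), 'joint_torque': array([-4.09504733e-03, -5.29002571e+01, -1.27301283e+00, -1.54031003e+01,
       -5.24614658e-02,  1.61403445e-03,  3.66870310e-06]), 'tool_pos': array([ 0.24873252, -0.57272019,  0.24892259]), 'eef_rot': array([-0.6921142 , -0.14453509,  0.69249509, -0.14331114]), 'contact_force': array([ 0.80755649, -0.23380049,  0.06115767]), 'moment': array([-0.00341846, -0.01590132, -0.00528732]), 'opening': 1.00083035945215}
```

View pics/top0.png

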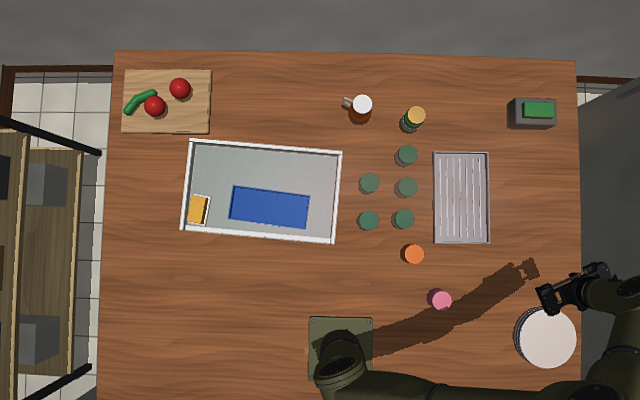

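View pics/scene0.png

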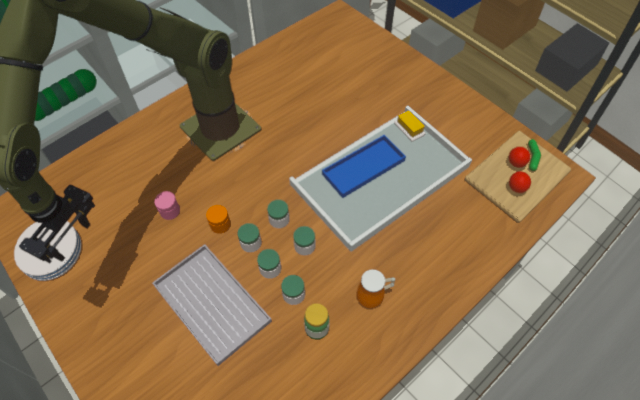

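The top view shows five green lids at (407,155), (369,183), (407,187), (368,220) and (403,219). The brass-capped olive jar is at (415,117) and the carafe at (361,105). The orange (413,254) and pink (441,300) look-alikes are to be left alone. The five are the ones meant because they have a green lid on a white body, which I'll confirm in one crop while measuring.

```bash
cat > meas.py <<'E'
from h import *
def lids(d,s=None,z=.066,lo=(70,60,40),hi=(92,255,255),amin=120):
    hsv=cv2.cvtColor(d['color'],cv2.COLOR_RGB2HSV); m=cv2.inRange(hsv,lo,hi)
    m=cv2.morphologyEx(m,cv2.MORPH_OPEN,np.ones((3,3)))
    n,l,st,c=cv2.connectedComponentsWithStats(m); out=[]
    for i in range(1,n):
        if st[i,4]>amin: out.append((c[i].round(1),st[i,4],st[i,2:4],pix(d,*c[i],z,s).round(4)))
    return out
def corners(d,lo,hi,z,s=None):
    hsv=cv2.cvtColor(d['color'],cv2.COLOR_RGB2HSV); m=cv2.inRange(hsv,lo,hi)
    cs,_=cv2.findContours(m,cv2.RETR_EXTERNAL,cv2.CHAIN_APPROX_NONE); c=max(cs,key=cv2.contourArea)
    P=np.array([pix(d,*p[0],z,s)[:2] for p in c],np.float32); return cv2.minAreaRect(P)
E
python3 - <<'E'
from meas import *
for n in ['top','scene']:
    d=np.load(n+'0.npy',allow_pickle=True).item(); c=d['color']
    print(n,[cv2.cvtColor(c,cv2.COLOR_RGB2HSV)[v,u] for u,v in ([(407,187),(270,205),(415,115)] if n=='top' else [(268,262)])])
    for o in lids(d): print(o)
    print('tray',corners(d,(105,120,60),(125,255,255),.038))
d=np.load('top0.npy',allow_pickle=True).item()
for nm,L,z in [('shelf rims',[(190,140),(342,151),(181,230),(335,243)],.038),('drip',[(433,152),(487,152),(489,242),(435,243)],.022),('carafe,oliv,handle',[(362,104),(416,116),(345,102)],.11),('orange,pink',[(414,254),(442,300)],.066)]:
    for p in L: print(nm,pix(d,*p,z).round(3))
c=d['color'][90:280,330:500,::-1]; cv2.imwrite('pics/crop.png',cv2.resize(c,None,fx=3,fy=3,interpolation=3))
E
```

```text
top [array([ 54,  48, 111], dtype=uint8), array([110, 165, 167], dtype=uint8), array([ 19, 139, 203], dtype=uint8)]
(array([368.1, 220.1]), np.int32(281), array([19, 19], dtype=int32), array([ 0.4149, -0.0753,  0.066 ]))
(array([403.6, 222.5]), np.int32(131), array([18, 11], dtype=int32), array([ 0.4099, -0.1864,  0.066 ]))
tray ((0.45121699571609497, 0.2400929182767868), (0.24880658090114594, 0.1069408729672432), 83.57183074951172)
scene [array([ 73, 100, 120], dtype=uint8)]
(array([61.6, 92.2]), np.int32(958), array([52, 46], dtype=int32), array([-0.4674, -0.3487,  0.066 ]))
(array([277.4, 208.7]), np.int32(244), array([18, 16], dtype=int32), array([ 0.4205, -0.0803,  0.066 ]))
(array([247.9, 232.9]), np.int32(268), array([19, 17], dtype=int32), array([ 0.4273, -0.1923,  0.066 ]))
(array([303.8, 235.8]), np.int32(277), array([19, 18], dtype=int32), array([ 0.5383, -0.0816,  0.066 ]))
(array([268. , 259.1]), np.int32(300), array([20, 19], dtype=int32), array([ 0.5282, -0.2008,  0.066 ]))
(array([292.4, 285.6]), np.int32(330), array([20, 20], dtype=int32), array([ 0.6314, -0.2013,  0.066 ]))
tray ((0.45809030532836914, 0.2330547422170639), (0.2537592053413391, 0.11688884347677231), 83.40948486328125)
shelf rims [0.662 0.503 0.038]
shelf rims [0.636 0.009 0.038]
shelf rims [0.37  0.518 0.038]
shelf rims [0.341 0.025 0.038]
drip [ 0.642 -0.289  0.022]
drip [ 0.647 -0.469  0.022]
drip [ 0.353 -0.474  0.022]
drip [ 0.347 -0.297  0.022]
carafe,oliv,handle [ 0.77  -0.047  0.11 ]
carafe,oliv,handle [ 0.736 -0.214  0.11 ]
carafe,oliv,handle [0.775 0.005 0.11 ]
orange,pink [ 0.313 -0.22   0.066]
orange,pink [ 0.173 -0.309  0.066]
```

View pics/crop.png

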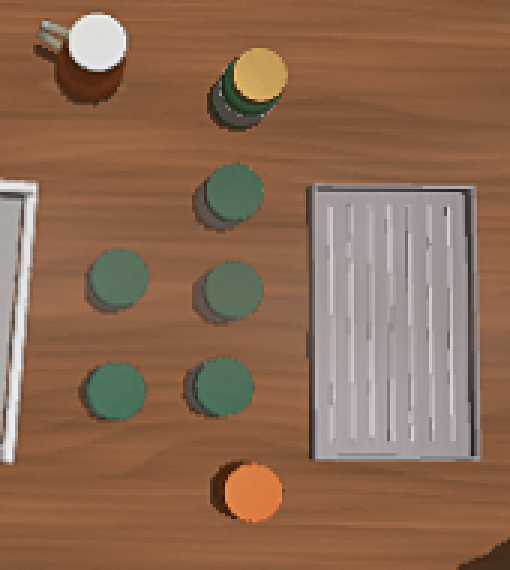

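The crop confirms five jars with green lids, at about crop px (118,278), (115,390), (222,386), (233,290) and (236,190). There is no sixth jar. The brass-capped jar at the top is the olives, and the orange one is a look-alike.

```bash
cat >> meas.py <<'E'
def go(x,y,z,yaw_deg,s=None):
    """turn about tool x (deg) and tool shift (cm) to reach TCP x,y,z with tool y at yaw_deg from world +y, tool down"""
    s=s or r.get_state(); A=R.from_quat(s['eef_rot']); a=np.radians(yaw_deg)
    yv=np.array([-np.sin(a),np.cos(a),0]); xv=np.array([0,0,-1.]); B=R.from_matrix(np.c_[xv,yv,np.cross(xv,yv)])
    D=np.array([x,y,z])-s['tool_pos']
    print('t',round(s['clock'],2),'pos',s['tool_pos'].round(4),'turn',np.degrees((A.inv()*B).as_rotvec()).round(1),'shift now-axes',(100*A.inv().apply(D)).round(1),'shift new-axes',(100*B.inv().apply(D)).round(2),'F',s['contact_force'].round(2))
def jars():
    d=r.snapshot('top'); return [(o[0],o[3][:2]) for o in lids(d,None,.063,(35,38,50),(95,255,255),90)]
E
python3 - <<'E'
from meas import *
for o in jars(): print(*o)
go(.63,-.2,.2,0); go(.63,-.2,.2,180)
E
```

```text
[137.7 100.2] [0.7852 0.6737]
[539.  109.3] [ 0.7845 -0.6266]
[407.7 153.6] [ 0.6274 -0.1981]
[369.2 182.2] [ 0.5337 -0.0774]
[407.3 186.2] [ 0.5237 -0.1974]
[368.2 220. ] [ 0.4153 -0.0759]
[404.1 218.5] [ 0.4223 -0.1883]
t 0.15 pos [ 0.2488 -0.5729  0.2491] turn [-1.565e+02 -1.000e-01  0.000e+00] shift now-axes [  4.9 -19.  -49.8] shift new-axes [ 4.91 37.29 38.12] F [-0.4   0.17  0.57]
t 0.15 pos [ 0.2488 -0.5729  0.2491] turn [23.5  0.   0.1] shift now-axes [  4.9 -19.  -49.8] shift new-axes [  4.91 -37.29 -38.12] F [-0.4   0.17  0.57]
```

Call:
{"op": "drive_tool", "data": {"deltas": [[[6,0,0],[0,0,0],8.8],[[6,0,0],[0,0,0],8.8],[[6,0,0],[0,0,0],8.8],[[5.5,0,0],[0,0,0],8.8],[[0,0,0],[0.3,-3,-1.4],8.8],[[0,0,0],[0.3,-3.5,-1.6],8.8],[[0,0,0],[0.3,-3.5,-1.6],8.8],[[0,0,0],[0.3,-3.5,-1.6],8.8],[[0,0,0],[0.3,-3.5,-1.6],8.8],[[0,0,0],[0.3,-3.5,-1.6],8.8],[[0,0,0],[0.3,-3.5,-1.6],8.8],[[0,0,0],[0.3,-3.5,-1.6],8.8]], "force": 30}}

```text
clock: 1.15
tool_pos: [0.3755, -0.2966, 0.2256]
eef_rot: [0.707, -0.0, -0.707, -0.0]
contact_force: [0.1, 0.5, -0.7]
opening: 0.997
```

```bash
python3 -c "
from meas import *
go(.424,-.190,.15,180); go(.424,-.19,.041,180)"
```

```text
t 1.15 pos [ 0.3755 -0.2966  0.2256] turn [-0. -0.  0.] shift now-axes [  7.6 -10.7  -4.8] shift new-axes [  7.56 -10.66  -4.85] F [ 0.13  0.5  -0.68]
t 1.15 pos [ 0.3755 -0.2966  0.2256] turn [-0. -0.  0.] shift now-axes [ 18.5 -10.7  -4.8] shift new-axes [ 18.46 -10.66  -4.85] F [ 0.13  0.5  -0.68]
```

Call:
{"op": "drive_tool", "data": {"deltas": [[[0,0,0],[0.6,-2.7,-1.2],8.8],[[0,0,0],[0.6,-2.7,-1.2],8.8],[[0,0,0],[0.6,-2.7,-1.2],8.8],[[0,0,0],[0.7,-2.6,-1.2],8.8],[[0,0,0],[0,0,0],8.8]]}}

```text
clock: 1.57
tool_pos: [0.4256, -0.1849, 0.1997]
eef_rot: [0.707, 0.005, -0.707, 0.002]
contact_force: [1.5, 1.4, -0.0]
opening: 1.0
```

```bash
python3 -c "
from meas import *
s,d=save('wrist','w1.png'); print(d['fov_y'],d['k1'],d['tool_from_camera'])
for o in lids(d,s,.064,(35,38,50),(95,255,255),200): print(*o)
go(.424,-.19,.041,180)"
```

```text
59.65626880468421 -0.04998957483031765 [[-2.73875638e-04  3.11884725e-01 -9.50119910e-01 -1.34112912e-01]
 [ 9.99999923e-01 -1.80421471e-04 -3.47478580e-04 -2.35228380e-05]
 [-2.79795294e-04 -9.50119932e-01 -3.11884652e-01 -8.18409378e-02]
 [ 0.00000000e+00  0.00000000e+00  0.00000000e+00  1.00000000e+00]]
[180.6  40.6] 5879 [87 85] [ 0.5345 -0.081   0.064 ]
[343.4  54.9] 5765 [84 88] [ 0.5251 -0.199   0.064 ]
[329.  186.7] 4324 [75 74] [ 0.4251 -0.1902  0.064 ]
[194.5 193.1] 4308 [76 73] [ 0.4184 -0.08    0.064 ]
t 1.62 pos [ 0.4243 -0.1879  0.2001] turn [0.4 0.  0.1] shift now-axes [15.9  0.2  0. ] shift new-axes [15.91  0.21  0.03] F [-0.88 -0.95 -0.7 ]
```

View pics/w1.png

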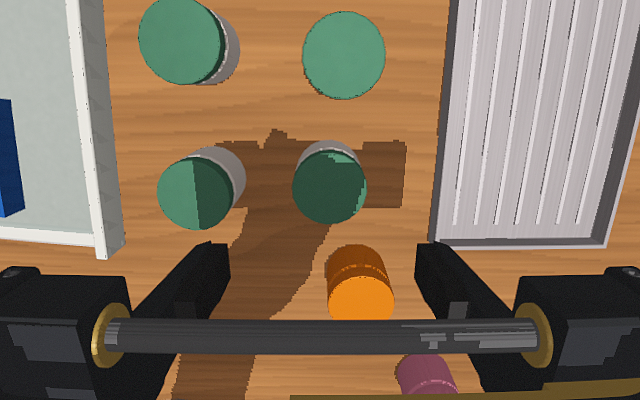

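The wrist view shows the target jar (329,187) centred between the fingers, with neighbours at (194,193), (343,55) and (180,41). It agrees with the top camera.

Call:
{"op": "drive_tool", "data": {"deltas": [[[0,0,0],[2,0.1,0],8.8],[[0,0,0],[3.5,0.1,0],8.8],[[0,0,0],[3.7,0,0],8.8],[[0,0,0],[3.7,0,0],8.8],[[0,0,0],[2.1,0,0],8.8],[[0,0,0],[0.9,0,0],8.8],[[0,0,0],[0,0,0],5],[[0,0,0],[0,0,0],5],[[0,0,0],[0,0,0],5],[[0,0,0],[0,0,0],5],[[0,0,0],[0,0,0],5],[[0,0,0],[0,0,0],5]], "force": 30}}

```text
clock: 2.62
tool_pos: [0.4239, -0.1934, 0.0431]
eef_rot: [0.708, -0.0, -0.706, 0.0]
contact_force: [-1.4, 1.1, 7.0]
opening: 0.697
```

Call:
{"op": "drive_tool", "data": {"deltas": [[[0,0,0],[-1,0,0],5],[[0,0,0],[-2.5,0,0],5],[[0,0,0],[-3.5,0,0],5],[[0,0,0],[-3.5,0,0],5],[[0,0,0],[-2.5,0,0],5],[[0,0,0],[-1,0,0],5],[[0,0,0],[0,0,0],5],[[0,0,0],[0,0,0],5],[[0,0,0],[0,0,0],5]]}}

```text
clock: 3.37
tool_pos: [0.4223, -0.1931, 0.1812]
eef_rot: [-0.707, -0.0, 0.708, 0.0]
contact_force: [0.3, -0.0, -4.6]
opening: 0.698
```

```bash
cat >> meas.py <<'E'
def weigh(n=5):
    f=[]
    for i in range(n): f.append(r.get_state()['contact_force'][2]); d=r.snapshot('wrist' if i<n-1 else 'top')
    s=r.get_state(); print('Fz',np.round(f,2),'mean',np.mean(f).round(2),'opening mm',round(s['opening']*88.1,1)); return d
E
python3 -c "
from meas import *
weigh(); go(.46,-.348,.19,180);go(.52,.32,.19,180)"
```

```text
Fz [-4.6  -3.57 -3.6  -3.59 -3.33] mean -3.74 opening mm 61.3
t 3.62 pos [ 0.4227 -0.1931  0.1809] turn [-0.   0.1  0. ] shift now-axes [-0.9 15.5 -3.7] shift new-axes [-0.91 15.49 -3.73] F [ 0.1   0.07 -3.97]
t 3.62 pos [ 0.4227 -0.1931  0.1809] turn [-0.   0.1  0. ] shift now-axes [ -0.9 -51.3  -9.7] shift new-axes [ -0.91 -51.31  -9.73] F [ 0.1   0.07 -3.97]
```

```bash
python3 -c "
from meas import *
d=weigh(1); np.save('top1.npy',d,allow_pickle=True); print(corners(d,(105,120,60),(125,255,255),.038)); print(r.get_state()['q'].round(2))
go(.4626,.3255,.17,138);go(.4626,.3255,.17,222)
from h import pix
print([pix(d,*p,.05).round(3) for p in [(189,194),(209,197),(207,223),(187,220)]])"
```

```text
Fz [-3.97] mean -3.97 opening mm 61.5
((0.45121699571609497, 0.2400929182767868), (0.24880658090114594, 0.1069408729672432), 83.57183074951172)
[ 0.34  0.61 -0.01  2.11  0.02  0.43 -1.26]
t 3.67 pos [ 0.4228 -0.1932  0.181 ] turn [42.   0.1 -0. ] shift now-axes [  1.1 -51.9  -4. ] shift new-axes [  1.1  -41.21  31.75] F [ 0.16 -0.08 -3.39]
t 3.67 pos [ 0.4228 -0.1932  0.181 ] turn [-42.    0.1   0.1] shift now-axes [  1.1 -51.9  -4. ] shift new-axes [  1.1  -35.88 -37.66] F [ 0.16 -0.08 -3.39]
[array([0.485, 0.494, 0.05 ]), array([0.477, 0.429, 0.05 ]), array([0.394, 0.432, 0.05 ]), array([0.402, 0.496, 0.05 ])]
```

Call:
{"op": "drive_tool", "data": {"deltas": [[[-7,0,0],[0,0,0],5],[[-7,0,0],[0,0,0],5],[[-7,0,0],[0,0,0],5],[[-7,0,0],[0,0,0],5],[[-7,0,0],[0,0,0],5],[[-7,0,0],[0,0,0],5],[[0,0,0],[0,-1.5,-1.5],5],[[0,0,0],[0,-2.6,-2.7],5],[[0,0,0],[0,-2.6,-2.7],5],[[0,0,0],[0,-2.6,-2.7],5],[[0,0,0],[0,-2.6,-2.7],5],[[0,0,0],[0,-2.6,-2.7],5]]}}

```text
clock: 4.67
tool_pos: [0.4375, 0.0164, 0.1814]
eef_rot: [-0.66, -0.253, 0.66, -0.253]
contact_force: [1.7, -0.2, -4.5]
opening: 0.696
```

Call:
{"op": "drive_tool", "data": {"deltas": [[[0,0,0],[0,-2.6,-2.7],5],[[0,0,0],[0,-2.6,-2.7],5],[[0,0,0],[0,-2.6,-2.7],5],[[0,0,0],[0,-2.6,-2.7],5],[[0,0,0],[0,-2.6,-2.7],5],[[0,0,0],[0,-2.6,-2.7],5],[[0,0,0],[0,-2.6,-2.7],5],[[0,0,0],[0,-1.5,-1.5],5],[[0,0,0],[0,0,0],5],[[0,0,0],[0,0,0],5]]}}

```text
clock: 5.5
tool_pos: [0.4568, 0.2991, 0.181]
eef_rot: [-0.659, -0.254, 0.66, -0.254]
contact_force: [0.4, -0.6, -3.5]
opening: 0.696
```

```bash
python3 -c "
from meas import *
s,d=save('wrist','w2.png')
go(.4626,.3225,.060,222); print(s['q'].round(2))"
```

```text
t 5.55 pos [0.457  0.2969 0.181 ] turn [ 0.   0.1 -0. ] shift now-axes [12.1 -1.5 -2.2] shift new-axes [12.1  -1.53 -2.13] F [ 0.13  0.89 -2.97]
[-0.62  0.68 -0.08  1.88  0.09  0.59 -1.58]
```

View pics/w2.png

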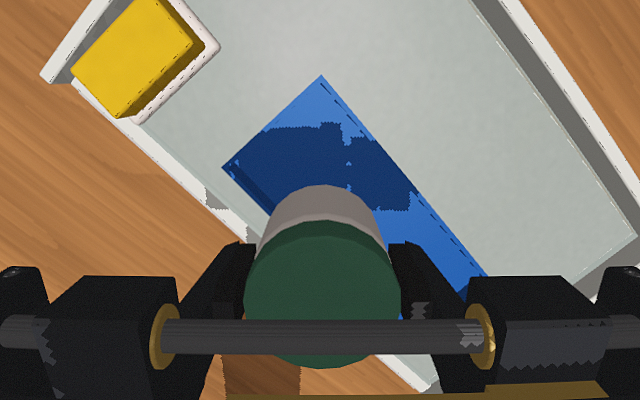

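The held jar is in the lower middle. The tray's left-end corners are at about (222,168) and (320,75), and the butter is at (135,60).

```bash
cat >> meas.py <<'E'
def tf(c,yaw,p):
    a=np.radians(yaw); return (np.array(c)+np.array([[np.cos(a),-np.sin(a)],[np.sin(a),np.cos(a)]])@p).round(4)
E
python3 -c "
from meas import *
s=r.get_state();d=r.snapshot('wrist')
print([pix(d,*p,.038,s).round(4) for p in [(222,168),(320,75)]])
for y in (-6.4,): print([tf((.453,.239),y,p) for p in [(-.055,.125),(.055,.125),(0,.087),(0,0),(0,-.087)]])
go(*tf((.453,.239),-6.4,(0,.087)),.060,222)"
```

```text
[array([0.4121, 0.3658, 0.038 ]), array([0.5196, 0.3544, 0.038 ])]
[array([0.4123, 0.3694]), array([0.5216, 0.3571]), array([0.4627, 0.3255]), array([0.453, 0.239]), array([0.4433, 0.1525])]
t 5.6 pos [0.4573 0.2959 0.1811] turn [-0.1  0.2 -0.1] shift now-axes [12.1 -1.9 -2.4] shift new-axes [12.11 -1.84 -2.39] F [ 0.12 -0.2  -3.54]
```

Call:
{"op": "drive_tool", "data": {"deltas": [[[0,0,0],[0,-0.8,-1],5],[[0,0,0],[1,-0.85,-1.1],5],[[0,0,0],[3,0,0],5],[[0,0,0],[3,0,0],5],[[0,0,0],[2.5,0,0],5],[[0,0,0],[1.3,0,0],5],[[0,0,0],[0.5,0,0],5],[[0,0,0],[0.4,0,0],5],[[0,0,0],[0.3,0,0],5],[[0,0,0],[0.1,0,0],5],[[0,0,0],[0,0,0],5],[[0,0,0],[0,0,0],5]]}}

```text
clock: 6.6
tool_pos: [0.4626, 0.3242, 0.0615]
eef_rot: [0.661, 0.253, -0.66, 0.253]
contact_force: [-0.1, -0.2, -3.1]
opening: 0.699
```

```bash
python3 -c "
from meas import *
go(.4615,.322,.059,222)"
```

```text
t 6.6 pos [0.4626 0.3242 0.0615] turn [-0.  -0.1 -0. ] shift now-axes [0.2 0.1 0.2] shift new-axes [0.25 0.09 0.23] F [-0.11 -0.22 -3.13]
```

Call:
{"op": "drive_tool", "data": {"deltas": [[[0,0,0],[0.2,0,0],5],[[0,0,0],[0.1,0,0],5],[[0,0,0],[0,0,0],5],[[0,0,0],[0,0,0],6.4],[[0,0,0],[0,0,0],6.8],[[0,0,0],[0,0,0],7.3],[[0,0,0],[0,0,0],7.3],[[0,0,0],[0,0,0],7.3],[[0,0,0],[-1,0,0],7.3],[[0,0,0],[-3,0,0],7.3],[[0,0,0],[-4,0,0],8.8],[[0,0,0],[-4,0,0],8.8]]}}

```text
clock: 7.6
tool_pos: [0.4614, 0.3234, 0.179]
eef_rot: [-0.659, -0.253, 0.661, -0.254]
contact_force: [0.7, 0.8, -0.4]
opening: 0.956
```

```bash
python3 -c "
from meas import *
go(.418,-.0795,.16,222)
for o in jars(): print(*o)"
```

```text
t 7.6 pos [0.4614 0.3234 0.179 ] turn [-0.   0.1  0. ] shift now-axes [ 2.  27.  30.2] shift new-axes [ 1.9  27.04 30.19] F [ 0.68  0.83 -0.4 ]
[137.6 100.4] [0.7845 0.6738]
[538.9 109.3] [ 0.7844 -0.6264]
[407.7 153.6] [ 0.6275 -0.1982]
[369.2 182.2] [ 0.5337 -0.0774]
[407.3 186.3] [ 0.5236 -0.1974]
[241.7 204.9] [0.4536 0.3206]
[368.2 220. ] [ 0.4153 -0.0759]
```

Call:
{"op": "drive_tool", "data": {"deltas": [[[0,0,0],[0,1.2,1.4],8.8],[[0,0,0],[0,2.46,2.74],8.8],[[0,0,0],[0,2.46,2.74],8.8],[[0,0,0],[0,2.46,2.74],8.8],[[0,0,0],[0,2.46,2.74],8.8],[[0,0,0],[0,2.46,2.74],8.8],[[0,0,0],[0,2.46,2.74],8.8],[[0,0,0],[0,2.46,2.74],8.8],[[0,0,0],[0,2.46,2.74],8.8],[[0,0,0],[0,2.46,2.74],8.8],[[0,0,0],[0,2.46,2.74],8.8],[[0,0,0],[0,1.2,1.4],8.8]]}}

```text
clock: 8.65
tool_pos: [0.4171, -0.0835, 0.1781]
eef_rot: [-0.66, -0.251, 0.661, -0.252]
contact_force: [-0.2, -0.5, 0.2]
opening: 0.999
```

Call:
{"op": "drive_tool", "data": {"deltas": [[[0,0,0],[0,0,0],8.8],[[0,0,0],[0,0,0],8.8]]}}

```text
clock: 8.82
tool_pos: [0.4183, -0.0795, 0.1781]
eef_rot: [0.661, 0.252, -0.66, 0.253]
contact_force: [-0.2, 0.4, -0.4]
opening: 0.996
```

```bash
python3 -c "
from meas import *
s=r.get_state();d=r.snapshot('wrist')
for o in lids(d,s,.064,(35,38,50),(95,255,255),200): print(*o)
go(.418,-.0795,.041,222)"
```

```text
[433.3  71.7] 6595 [92 93] [ 0.5344 -0.078   0.064 ]
[616.7  94.3] 3657 [53 86] [ 0.6149 -0.1867  0.064 ]
[317.5 192.3] 5025 [80 79] [ 0.4176 -0.0765  0.064 ]
[526.2 191.6] 5182 [85 79] [ 0.524  -0.1945  0.064 ]
t 8.87 pos [ 0.4187 -0.0781  0.1781] turn [-0.  -0.1 -0. ] shift now-axes [13.7  0.1  0.2] shift new-axes [13.71  0.06  0.14] F [ 0.67  0.74 -0.22]
```

Call:
{"op": "drive_tool", "data": {"deltas": [[[0,0,0],[2,0,0],8.8],[[0,0,0],[3.5,0,0],8.8],[[0,0,0],[3.7,0,0],8.8],[[0,0,0],[2.8,0,0],8.8],[[0,0,0],[1.2,0,0],8.8],[[0,0,0],[0.5,0,0],8.8],[[0,0,0],[0,0,0],5],[[0,0,0],[0,0,0],5],[[0,0,0],[0,0,0],5],[[0,0,0],[0,0,0],5],[[0,0,0],[0,0,0],5],[[0,0,0],[0,0,0],5]]}}

```text
clock: 9.87
tool_pos: [0.4214, -0.0801, 0.0624]
eef_rot: [-0.658, -0.253, 0.662, -0.254]
contact_force: [-0.5, 2.3, 4.8]
opening: 0.694
```

Call:
{"op": "drive_tool", "data": {"deltas": [[[0,0,0],[-1,0,0],5],[[0,0,0],[-2.5,0,0],5],[[0,0,0],[-3.5,0,0],5],[[0,0,0],[-3.5,0,0],5],[[0,0,0],[-2,0,0],5],[[0,0,0],[-1,0,0],5],[[0,0,0],[0,0,0],5],[[0,0,0],[0,0,0],5],[[0,0,0],[0,0,0],5]]}}

```text
clock: 10.62
tool_pos: [0.4212, -0.0805, 0.1962]
eef_rot: [-0.657, -0.253, 0.663, -0.253]
contact_force: [-1.0, 0.9, -0.2]
opening: 0.695
```

```bash
python3 -c "
from meas import *
d=weigh(); print(corners(d,(105,120,60),(125,255,255),.038))
for dd in lids(d,None,.063,(35,38,50),(95,255,255),90): print(dd[3])
go(.452,.237,.17,222); go(.41,-.335,.17,222); go(.49,-.335,.17,222)"
```

```text
Fz [-0.17 -0.79 -1.2  -1.56 -2.41] mean -1.23 opening mm 61.4
((0.45121699571609497, 0.2400929182767868), (0.24880658090114594, 0.1069408729672432), 83.57183074951172)
[0.7845 0.6738 0.063 ]
[ 0.7844 -0.6263  0.063 ]
[ 0.6274 -0.1981  0.063 ]
[ 0.5337 -0.0775  0.063 ]
[ 0.5307 -0.2035  0.063 ]
[0.462  0.3271 0.063 ]
t 10.87 pos [ 0.4215 -0.08    0.1962] turn [0.  0.4 0.2] shift now-axes [  2.5 -21.5 -23.5] shift new-axes [  2.62 -21.52 -23.48] F [-0.82 -0.56 -0.31]
t 10.87 pos [ 0.4215 -0.08    0.1962] turn [0.  0.4 0.2] shift now-axes [ 2.7 18.2 17.9] shift new-axes [ 2.62 18.18 17.92] F [-0.82 -0.56 -0.31]
t 10.87 pos [ 0.4215 -0.08    0.1962] turn [0.  0.4 0.2] shift now-axes [ 2.6 23.5 12. ] shift new-axes [ 2.62 23.53 11.97] F [-0.82 -0.56 -0.31]
```

```bash
python3 -c "
from meas import *
weigh(8); s,d=save('wrist','w3.png'); print(s['q'].round(2))
d=r.snapshot('scene'); c=d['color'][150:330,180:400,::-1]; cv2.imwrite('pics/s3.png',cv2.resize(c,None,fx=3,fy=3))"
```

```text
Fz [-0.31 -1.41 -1.18 -1.57 -1.19 -2.19 -0.64 -2.11] mean -1.33 opening mm 61.0
[ 0.43  0.58 -0.54  2.17  0.59  0.54 -1.4 ]
```

View pics/s3.png

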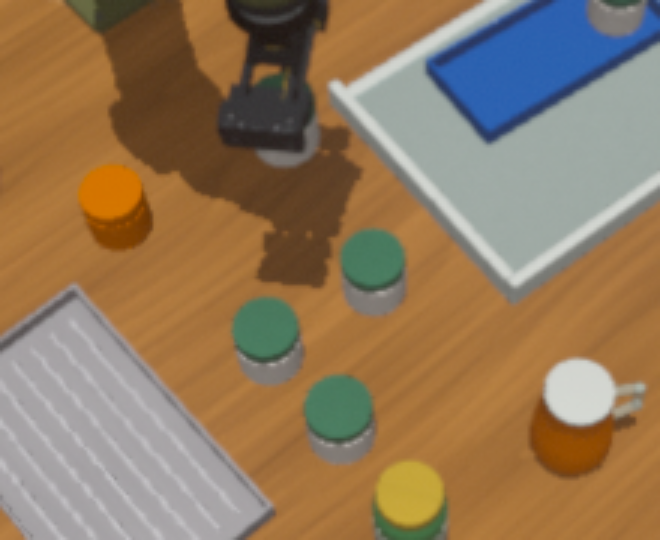

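The scene crop shows the second jar hanging by its lid in the gripper, with the jars at crop (372,270), (267,340) and (340,418) unmoved. The arm stopped short of the commanded depth there, near its inner reach limit. The weight reads about 1.3 N, so this one is empty and goes to the drip tray.

Call:
{"op": "drive_tool", "data": {"deltas": [[[0,0,0],[0,1.2,1.2],5],[[0,0,0],[0,2.4,2.4],5],[[0,0,0],[0,2.4,2.4],5],[[0,0,0],[0,2.4,2.4],5],[[0,0,0],[0,2.4,2.4],5],[[0,0,0],[0,2.4,2.4],5],[[0,0,0],[0,2.4,2.4],5],[[0,0,0],[0.5,2.4,2.4],5],[[0,0,0],[1,2.4,2.2],5],[[0,0,0],[1,1.2,1.2],5],[[0,0,0],[0,0,0],5],[[0,0,0],[0,0,0],5]]}}

```text
clock: 12.37
tool_pos: [0.4063, -0.3844, 0.1721]
eef_rot: [-0.658, -0.253, 0.663, -0.252]
contact_force: [-1.0, 1.6, -1.4]
opening: 0.695
```

```bash
python3 -c "
from meas import *
go(.407,-.384,.066,222); d=weigh(3)
for dd in lids(d,None,.063,(35,38,50),(95,255,255),90): print(dd[3])
"
```

```text
t 12.37 pos [ 0.4063 -0.3844  0.1721] turn [-0.2  0.4  0.2] shift now-axes [10.6  0.1 -0.2] shift new-axes [10.61  0.02 -0.08] F [-1.01  1.6  -1.37]
Fz [-1.37 -0.54 -1.02] mean -0.98 opening mm 61.1
[0.7849 0.6738 0.063 ]
[ 0.7844 -0.6266  0.063 ]
[ 0.6271 -0.1981  0.063 ]
[ 0.5336 -0.0774  0.063 ]
[ 0.5234 -0.1975  0.063 ]
[0.462  0.3272 0.063 ]
```

Call:
{"op": "drive_tool", "data": {"deltas": [[[0,0,0],[1.5,0,0],5],[[0,0,0],[3,0,0],5],[[0,0,0],[3,0,0],5],[[0,0,0],[1.6,0,0],5],[[0,0,0],[0.6,0,0],5],[[0,0,0],[0.3,0,0],5],[[0,0,0],[0.2,0,0],5],[[0,0,0],[0.2,0,0],5],[[0,0,0],[0.1,0,0],5],[[0,0,0],[0,0,0],5],[[0,0,0],[0,0,0],5]]}}

```text
clock: 13.43
tool_pos: [0.4068, -0.3846, 0.0686]
eef_rot: [-0.658, -0.253, 0.662, -0.254]
contact_force: [-0.7, -0.4, -1.2]
opening: 0.695
```

```bash
python3 -c "
from meas import *
go(.407,-.384,.066,222); weigh(3)
"
```

```text
t 13.43 pos [ 0.4068 -0.3846  0.0686] turn [-0.   0.4  0. ] shift now-axes [ 0.3 -0.  -0.1] shift new-axes [ 0.26 -0.03 -0.05] F [-0.72 -0.38 -1.2 ]
Fz [-1.2  -1.21 -0.51] mean -0.97 opening mm 61.0
```

Call:
{"op": "drive_tool", "data": {"deltas": [[[0,0,0],[0.1,0,0],5],[[0,0,0],[0.1,0,0],5],[[0,0,0],[0.1,0,0],5],[[0,0,0],[0,0,0],5],[[0,0,0],[0,0,0],5]]}}

```text
clock: 14.0
tool_pos: [0.4065, -0.3844, 0.0664]
eef_rot: [-0.658, -0.253, 0.663, -0.254]
contact_force: [-2.3, 1.6, 11.3]
opening: 0.692
```

Call:
{"op": "drive_tool", "data": {"deltas": [[[0,0,0],[-0.1,0,0],5],[[0,0,0],[0,0,0],6.4],[[0,0,0],[0,0,0],6.8],[[0,0,0],[0,0,0],7.3],[[0,0,0],[0,0,0],8],[[0,0,0],[0,0,0],8.8],[[0,0,0],[-1,0,0],8.8],[[0,0,0],[-3,0,0],8.8],[[0,0,0],[-4,0,0],8.8],[[0,0,0],[-3,0,0],8.8],[[0,0,0],[0,0,0],8.8]]}}

```text
clock: 14.92
tool_pos: [0.4106, -0.3854, 0.1822]
eef_rot: [-0.66, -0.25, 0.66, -0.257]
contact_force: [0.9, -0.3, -0.9]
opening: 0.999
```

```bash
python3 -c "
from meas import *
go(.525,-.199,.17,222); 
d=weigh(1)
for dd in lids(d,None,.063,(35,38,50),(95,255,255),90): print(dd[3])
"
```

```text
t 14.92 pos [ 0.4106 -0.3854  0.1822] turn [-0.   0.2 -0.5] shift now-axes [  1.1  -6.2 -21. ] shift new-axes [  1.22  -6.2  -20.97] F [ 0.86 -0.33 -0.88]
Fz [-0.88] mean -0.88 opening mm 87.9
[0.7849 0.6738 0.063 ]
[ 0.7844 -0.6264  0.063 ]
[ 0.6274 -0.1981  0.063 ]
[ 0.5336 -0.0774  0.063 ]
[ 0.5237 -0.1975  0.063 ]
[0.4621 0.3271 0.063 ]
```

Call:
{"op": "drive_tool", "data": {"deltas": [[[0,0,0],[0,-0.5,-1.6],8.8],[[0,0,0],[0,-1.1,-3.6],8.8],[[0,0,0],[0,-1.1,-3.6],8.8],[[0,0,0],[0,-1.1,-3.6],8.8],[[0,0,0],[0,-1.1,-3.6],8.8],[[0,0,0],[0,-0.8,-3.2],8.8],[[0,0,0],[0,-0.5,-1.8],8.8],[[0,0,0],[0,0,0],8.8],[[0,0,0],[0,0,0],8.8]]}}

```text
clock: 15.72
tool_pos: [0.5215, -0.1964, 0.1739]
eef_rot: [-0.657, -0.254, 0.663, -0.254]
contact_force: [0.4, -1.1, -0.1]
opening: 0.998
```

```bash
python3 -c "
from meas import *
s=r.get_state();d=r.snapshot('wrist')
for o in lids(d,s,.064,(35,38,50),(95,255,255),200): print(*o)
go(.525,-.198,.041,222); 
d=weigh(1)
for dd in lids(d,None,.063,(35,38,50),(95,255,255),90): print(dd[3])
"
```

```text
[500.2  16.5] 286 [31 33] [ 0.6883 -0.2001  0.064 ]
[569.8  10.6] 1293 [80 24] [ 0.7228 -0.2309  0.064 ]
[206.   67.8] 6941 [94 95] [ 0.5359 -0.0797  0.064 ]
[430.1  84.9] 6674 [93 93] [ 0.6282 -0.198   0.064 ]
[326.9 191.3] 5235 [83 81] [ 0.5261 -0.1974  0.064 ]
[386.5 386.5] 823 [57 19] [ 0.4231 -0.3662  0.064 ]
t 15.77 pos [ 0.5206 -0.1981  0.1738] turn [-0.   0.5  0.2] shift now-axes [13.3  0.3 -0.5] shift new-axes [13.28  0.28 -0.33] F [-0.24  0.28 -0.64]
Fz [-0.64] mean -0.64 opening mm 88.1
[0.7845 0.6738 0.063 ]
[ 0.784  -0.6256  0.063 ]
[ 0.6271 -0.1982  0.063 ]
[ 0.5339 -0.0775  0.063 ]
[0.4621 0.327  0.063 ]
```

Call:
{"op": "drive_tool", "data": {"deltas": [[[0,0,0],[2,0.35,-0.4],8.8],[[0,0,0],[3.5,0,0],8.8],[[0,0,0],[3.7,0,0],8.8],[[0,0,0],[2.4,0,0],8.8],[[0,0,0],[1.2,0,0],8.8],[[0,0,0],[0.5,0,0],8.8],[[0,0,0],[0,0,0],5],[[0,0,0],[0,0,0],5],[[0,0,0],[0,0,0],5],[[0,0,0],[0,0,0],5],[[0,0,0],[0,0,0],5],[[0,0,0],[0,0,0],5]]}}

```text
clock: 16.82
tool_pos: [0.5271, -0.198, 0.043]
eef_rot: [-0.658, -0.252, 0.662, -0.254]
contact_force: [-1.0, -0.9, 6.6]
opening: 0.694
```

Call:
{"op": "drive_tool", "data": {"deltas": [[[0,0,0],[-1,0,0],5],[[0,0,0],[-2.5,0,0],5],[[0,0,0],[-3.5,0,0],5],[[0,0,0],[-3.5,0,0],5],[[0,0,0],[-2,0,0],5],[[0,0,0],[-1,0,0],5],[[0,0,0],[0,0,0],5],[[0,0,0],[0,0,0],5],[[0,0,0],[0,0,0],5]]}}

```text
clock: 17.57
tool_pos: [0.5259, -0.1975, 0.1752]
eef_rot: [-0.657, -0.254, 0.664, -0.253]
contact_force: [-0.6, -0.2, -1.4]
opening: 0.694
```

```bash
python3 -c "
from meas import *
d=weigh(7); print(corners(d,(105,120,60),(125,255,255),.038))
for dd in lids(d,None,.063,(35,38,50),(95,255,255),90): print(dd[3])
go(.452,.237,.17,222); go(.497,-.382,.17,222)"
```

```text
Fz [-1.38 -1.78 -1.22 -1.54 -1.46 -1.74 -2.03] mean -1.59 opening mm 61.4
((0.45121699571609497, 0.2400929182767868), (0.24880658090114594, 0.1069408729672432), 83.57183074951172)
[0.7845 0.6738 0.063 ]
[ 0.784  -0.6258  0.063 ]
[ 0.6271 -0.1982  0.063 ]
[ 0.5337 -0.0775  0.063 ]
[0.4622 0.327  0.063 ]
t 17.92 pos [ 0.5269 -0.1972  0.1761] turn [-0.   0.4  0.2] shift now-axes [  0.5 -37.3 -23.5] shift new-axes [  0.61 -37.28 -23.49] F [ 0.31  0.26 -1.47]
t 17.92 pos [ 0.5269 -0.1972  0.1761] turn [-0.   0.4  0.2] shift now-axes [ 0.7 11.7 14.6] shift new-axes [ 0.61 11.73 14.59] F [ 0.31  0.26 -1.47]
```

Call:
{"op": "drive_tool", "data": {"deltas": [[[0,0,0],[0,1,1.2],5],[[0,0,0],[0,2.1,2.7],5],[[0,0,0],[0,2.3,2.9],5],[[0,0,0],[0,2.3,2.9],5],[[0,0,0],[0,2.2,2.7],5],[[0,0,0],[0,1.2,1.4],5],[[0,0,0],[0.5,0.6,0.8],5],[[0,0,0],[2.5,0,0],5],[[0,0,0],[3,0,0],5],[[0,0,0],[3,0,0],5],[[0,0,0],[2,0,0],5],[[0,0,0],[0.8,0,0],5]]}}

```text
clock: 18.92
tool_pos: [0.4946, -0.3797, 0.0559]
eef_rot: [-0.656, -0.256, 0.663, -0.252]
contact_force: [0.7, -0.9, -1.2]
opening: 0.693
```

Call:
{"op": "drive_tool", "data": {"deltas": [[[0,0,0],[0,0,0],5],[[0,0,0],[0,0,0],5]]}}

```text
clock: 19.08
tool_pos: [0.497, -0.3815, 0.0598]
eef_rot: [-0.658, -0.254, 0.662, -0.254]
contact_force: [0.6, -1.3, -1.7]
opening: 0.696
```

```bash
python3 -c "
from meas import *
go(.497,-.382,.047,222)"
```

```text
t 19.08 pos [ 0.497  -0.3815  0.0598] turn [0.  0.3 0.1] shift now-axes [1.3 0.  0. ] shift new-axes [1.28 0.04 0.03] F [ 0.6  -1.31 -1.72]
```

Call:
{"op": "drive_tool", "data": {"deltas": [[[0,0,0],[0.4,0,0],5],[[0,0,0],[0.3,0,0],5],[[0,0,0],[0.2,0,0],5],[[0,0,0],[0.1,0,0],5],[[0,0,0],[0.1,0,0],5],[[0,0,0],[0.1,0,0],5],[[0,0,0],[0,0,0],5],[[0,0,0],[0,0,0],5]]}}

```text
clock: 19.75
tool_pos: [0.496, -0.3824, 0.0474]
eef_rot: [-0.658, -0.253, 0.663, -0.253]
contact_force: [0.5, -0.1, -2.3]
opening: 0.697
```

Call:
{"op": "drive_tool", "data": {"deltas": [[[0,0,0],[0.1,0,0],5],[[0,0,0],[0,0,0],5],[[0,0,0],[0,0,0],6.4],[[0,0,0],[0,0,0],6.8],[[0,0,0],[0,0,0],7.3],[[0,0,0],[0,0,0],8],[[0,0,0],[0,0,0],8.2],[[0,0,0],[-1,0,0],8.2],[[0,0,0],[-3,0,0],8.2],[[0,0,0],[-4,0,0],8.5],[[0,0,0],[-4,0,0],8.8],[[0,0,0],[-1.5,0,0],8.8]]}}

```text
clock: 20.75
tool_pos: [0.4997, -0.3826, 0.1876]
eef_rot: [-0.66, -0.251, 0.66, -0.256]
contact_force: [0.9, -0.4, -0.3]
opening: 0.998
```

Call:
{"op": "drive_tool", "data": {"deltas": [[[7,0,0],[0,0,0],8.8],[[7,0,0],[0,0,0],8.8],[[7,0,0],[0,0,0],8.8],[[7,0,0],[0,0,0],8.8],[[7,0,0],[0,0,0],8.8],[[7,0,0],[0,0,0],8.8],[[0,0,0],[0,0,0],8.8]]}}

```text
clock: 21.33
tool_pos: [0.4972, -0.3818, 0.1823]
eef_rot: [-0.705, 0.002, 0.709, -0.0]
contact_force: [0.3, 0.6, -0.5]
opening: 1.001
```

```bash
python3 -c "
from meas import *
go(.629,-.199,.18,180);d=weigh(1)
for dd in lids(d,None,.063,(35,38,50),(95,255,255),90): print(dd[3])
s,d=save('wrist','w4.png')
for o in lids(d,s,.068,(35,38,50),(95,255,255),200): print(*o)"
```

```text
t 21.33 pos [ 0.4972 -0.3818  0.1823] turn [-0.2  0.3 -0.2] shift now-axes [  0.1 -18.3 -13.1] shift new-axes [  0.23 -18.28 -13.18] F [ 0.3   0.6  -0.45]
Fz [-0.45] mean -0.45 opening mm 88.1
[0.7845 0.6738 0.063 ]
[ 0.7845 -0.6265  0.063 ]
[ 0.6271 -0.1981  0.063 ]
[ 0.5336 -0.0774  0.063 ]
[0.4621 0.3271 0.063 ]
[ 0.4044 -0.3869  0.063 ]
[57.2 22.8] 4127 [96 55] [ 0.6169 -0.2054  0.068 ]
[324.9 194.1] 4990 [81 80] [ 0.4966 -0.3846  0.068 ]
[326.9 291.5] 3664 [73 61] [ 0.4114 -0.3867  0.068 ]
```

Call:
{"op": "drive_tool", "data": {"deltas": [[[0,0,0],[0,-1.3,-1],8.8],[[0,0,0],[0,-3,-2.2],8.8],[[0,0,0],[0,-3,-2.2],8.8],[[0,0,0],[0,-3,-2.2],8.8],[[0,0,0],[0,-3,-2.1],8.8],[[0,0,0],[0,-3,-2],8.8],[[0,0,0],[0,-2,-1.5],8.8],[[0,0,0],[0,0,0],8.8],[[0,0,0],[0,0,0],8.8]]}}

```text
clock: 22.18
tool_pos: [0.6298, -0.1966, 0.1801]
eef_rot: [-0.705, -0.002, 0.709, -0.003]
contact_force: [0.1, -1.8, -0.3]
opening: 0.996
```

```bash
python3 -c "
from meas import *
s=r.get_state();d=r.snapshot('wrist')
for o in lids(d,s,.064,(35,38,50),(95,255,255),200): print(*o)
go(.629,-.198,.041,180); print(s['eef_rot'])"
```

```text
[329.7  63. ] 620 [70 60] [ 0.7221 -0.2015  0.064 ]
[325.3 192.1] 4969 [80 79] [ 0.6303 -0.1994  0.064 ]
[161.4 275.3] 281 [28 30] [ 0.5569 -0.064   0.064 ]
t 22.23 pos [ 0.6287 -0.1991  0.1799] turn [ 0.1  0.4 -0.2] shift now-axes [13.9 -0.2 -0.1] shift new-axes [13.89 -0.11 -0.03] F [ 0.12 -0.35 -0.2 ]
[-0.70511217 -0.00155193  0.709089   -0.00268439]
```

Call:
{"op": "drive_tool", "data": {"deltas": [[[0,0,0],[2,-0.1,0],8.8],[[0,0,0],[3.5,0,0],8.8],[[0,0,0],[3.5,0,0],8.8],[[0,0,0],[2,0,0],8.8],[[0,0,0],[1,0,0],8.8],[[0,0,0],[0,0,0],8.8]]}}

```text
clock: 22.73
tool_pos: [0.6257, -0.2001, 0.0577]
eef_rot: [-0.703, 0.002, 0.711, -0.001]
contact_force: [0.6, 0.6, -1.0]
opening: 0.997
```

Call:
{"op": "drive_tool", "data": {"deltas": [[[0,0,0],[0.8,0,0],8.8],[[0,0,0],[0.7,0,0],8.8],[[0,0,0],[0,0,0],5],[[0,0,0],[0,0,0],5],[[0,0,0],[0,0,0],5],[[0,0,0],[0,0,0],5],[[0,0,0],[0,0,0],5],[[0,0,0],[0,0,0],5]]}}

```text
clock: 23.4
tool_pos: [0.6286, -0.1986, 0.0458]
eef_rot: [-0.705, 0.001, 0.709, -0.001]
contact_force: [-1.0, -0.1, 3.5]
opening: 0.702
```

Call:
{"op": "drive_tool", "data": {"deltas": [[[0,0,0],[-1,0,0],5],[[0,0,0],[-2.5,0,0],5],[[0,0,0],[-3.5,0,0],5],[[0,0,0],[-3.5,0,0],5],[[0,0,0],[-2,0,0],5],[[0,0,0],[-1,0,0],5],[[0,0,0],[0,0,0],5],[[0,0,0],[0,0,0],5],[[0,0,0],[0,0,0],5]]}}

```text
clock: 24.15
tool_pos: [0.6275, -0.1979, 0.1781]
eef_rot: [-0.704, 0.001, 0.711, -0.001]
contact_force: [0.1, 0.4, -1.7]
opening: 0.698
```

```bash
python3 -c "
from meas import *
d=weigh(7); print(corners(d,(105,120,60),(125,255,255),.038))
for dd in lids(d,None,.063,(35,38,50),(95,255,255),90): print(dd[3])
print(r.get_state()['q'].round(2));go(.452,.237,.17,222);go(.452,.237,.17,180); go(.585,-.382,.17,180)"
```

```text
Fz [-1.74 -1.35 -1.51 -2.09 -1.49 -1.75 -2.06] mean -1.71 opening mm 61.6
((0.45121699571609497, 0.2400929182767868), (0.24880658090114594, 0.1069408729672432), 83.57183074951172)
[0.7844 0.6738 0.063 ]
[ 0.784  -0.6257  0.063 ]
[ 0.5338 -0.0776  0.063 ]
[0.4621 0.3271 0.063 ]
[ 0.43  0.84 -0.38  1.51  0.37  0.88 -1.65]
t 24.5 pos [ 0.6287 -0.1979  0.1794] turn [-42.    0.4  -0. ] shift now-axes [  0.9 -43.5  17.7] shift new-axes [  0.94 -44.15 -15.97] F [ 0.56 -0.1  -0.82]
t 24.5 pos [ 0.6287 -0.1979  0.1794] turn [-0.   0.4 -0.2] shift now-axes [  0.9 -43.5  17.7] shift new-axes [  0.94 -43.49  17.67] F [ 0.56 -0.1  -0.82]
t 24.5 pos [ 0.6287 -0.1979  0.1794] turn [-0.   0.4 -0.2] shift now-axes [ 1.  18.4  4.4] shift new-axes [ 0.94 18.41  4.37] F [ 0.56 -0.1  -0.82]
```

Call:
{"op": "drive_tool", "data": {"deltas": [[[0,0,0],[0,1.5,0.4],5],[[0,0,0],[0,3.3,0.8],5],[[0,0,0],[0,3.5,0.8],5],[[0,0,0],[0,3.5,0.8],5],[[0,0,0],[0,3.3,0.8],5],[[0,0,0],[0,2.1,0.5],5],[[0,0,0],[0.5,1.2,0.3],5],[[0,0,0],[2.5,0,0],5],[[0,0,0],[3,0,0],5],[[0,0,0],[3,0,0],5],[[0,0,0],[2,0,0],5],[[0,0,0],[0.7,0,0],5]]}}

```text
clock: 25.5
tool_pos: [0.5817, -0.3807, 0.0596]
eef_rot: [-0.703, -0.001, 0.711, -0.0]
contact_force: [-1.0, 1.0, -1.9]
opening: 0.699
```

Call:
{"op": "drive_tool", "data": {"deltas": [[[0,0,0],[0,0,0],5],[[0,0,0],[0,0,0],5]]}}

```text
clock: 25.67
tool_pos: [0.5848, -0.3822, 0.0644]
eef_rot: [-0.705, 0.001, 0.709, -0.001]
contact_force: [0.6, 0.5, -1.1]
opening: 0.694
```

```bash
python3 -c "
from meas import *
go(.585,-.382,.050,180)"
```

```text
t 25.67 pos [ 0.5848 -0.3822  0.0644] turn [ 0.   0.3 -0.2] shift now-axes [ 1.4 -0.  -0. ] shift new-axes [ 1.44 -0.02 -0.02] F [ 0.65  0.55 -1.14]
```

Call:
{"op": "drive_tool", "data": {"deltas": [[[0,0,0],[0.5,0,0],5],[[0,0,0],[0.3,0,0],5],[[0,0,0],[0.2,0,0],5],[[0,0,0],[0.2,0,0],5],[[0,0,0],[0.1,0,0],5],[[0,0,0],[0.1,0,0],5],[[0,0,0],[0,0,0],5],[[0,0,0],[0,0,0],5]]}}

```text
clock: 26.33
tool_pos: [0.5842, -0.3824, 0.0499]
eef_rot: [-0.705, 0.001, 0.709, -0.001]
contact_force: [0.1, -0.0, -1.9]
opening: 0.696
```

Call:
{"op": "drive_tool", "data": {"deltas": [[[0,0,0],[0.1,0,0],5],[[0,0,0],[0,0,0],5],[[0,0,0],[0,0,0],6.4],[[0,0,0],[0,0,0],6.8],[[0,0,0],[0,0,0],7.3],[[0,0,0],[0,0,0],8],[[0,0,0],[0,0,0],8.2],[[0,0,0],[-1,0,0],8.2],[[0,0,0],[-3,0,0],8.2],[[0,0,0],[-4,0,0],8.5],[[0,0,0],[-4,0,0],8.8],[[0,0,0],[-1,0,0],8.8]]}}

```text
clock: 27.33
tool_pos: [0.5886, -0.3833, 0.1868]
eef_rot: [0.709, -0.003, -0.705, 0.002]
contact_force: [0.6, -0.4, 1.6]
opening: 0.998
```

Call:
{"op": "drive_tool", "data": {"deltas": [[[0,0,0],[0,-1.5,0.3],8.8],[[0,0,0],[0,-3.3,0.5],8.8],[[0,0,0],[0,-3.3,0.5],8.8],[[0,0,0],[0,-3.3,0.5],8.8],[[0,0,0],[0,-3.3,0.5],8.8],[[0,0,0],[0,-3.3,0.5],8.8],[[0,0,0],[0,-3.3,0.5],8.8],[[0,0,0],[0,-3.3,0.6],8.8],[[0,0,0],[0,-3.2,0.6],8.8],[[0,0,0],[0,-2.5,0.4],8.8],[[0,0,0],[0,0,0],8.8],[[0,0,0],[0,0,0],8.8]]}}

```text
clock: 28.33
tool_pos: [0.5362, -0.0772, 0.1789]
eef_rot: [-0.705, -0.0, 0.709, -0.002]
contact_force: [0.2, -1.0, -0.1]
opening: 0.998
```

```bash
python3 -c "
from meas import *
weigh(1)
s=r.get_state();d=r.snapshot('wrist')
for o in lids(d,s,.064,(35,38,50),(95,255,255),200): print(*o)
go(.535,-.079,.041,180); d=r.snapshot('top')
for dd in lids(d,None,.063,(35,38,50),(95,255,255),90): print(dd[3])"
```

```text
Fz [-0.08] mean -0.08 opening mm 87.5
[321.4 192.7] 5010 [80 80] [ 0.5368 -0.0794  0.064 ]
t 28.43 pos [ 0.5363 -0.0804  0.1785] turn [-0.1  0.3 -0.2] shift now-axes [13.8 -0.2  0.1] shift new-axes [13.75 -0.14  0.13] F [ 0.79  0.1  -0.56]
[0.7845 0.6738 0.063 ]
[ 0.784  -0.6258  0.063 ]
[ 0.5835 -0.3811  0.063 ]
[ 0.4942 -0.3846  0.063 ]
[0.4622 0.327  0.063 ]
[ 0.4133 -0.3945  0.063 ]
```

Call:
{"op": "drive_tool", "data": {"deltas": [[[0,0,0],[2,-0.1,0],8.8],[[0,0,0],[3.5,0,0],8.8],[[0,0,0],[3.7,0,0],8.8],[[0,0,0],[2.6,0,0],8.8],[[0,0,0],[1.3,0,0],8.8],[[0,0,0],[0.5,0,0],8.8],[[0,0,0],[0,0,0],5],[[0,0,0],[0,0,0],5],[[0,0,0],[0,0,0],5],[[0,0,0],[0,0,0],5],[[0,0,0],[0,0,0],5],[[0,0,0],[0,0,0],5]]}}

```text
clock: 29.48
tool_pos: [0.536, -0.0789, 0.0434]
eef_rot: [-0.706, 0.002, 0.708, -0.001]
contact_force: [-1.0, -1.3, 6.7]
opening: 0.697
```

Call:
{"op": "drive_tool", "data": {"deltas": [[[0,0,0],[-1,0,0],5],[[0,0,0],[-2.5,0,0],5],[[0,0,0],[-3.5,0,0],5],[[0,0,0],[-3.5,0,0],5],[[0,0,0],[-2.5,0,0],5],[[0,0,0],[-1,0,0],5],[[0,0,0],[0,0,0],5],[[0,0,0],[0,0,0],5],[[0,0,0],[0,0,0],5]]}}

```text
clock: 30.23
tool_pos: [0.5346, -0.0781, 0.1806]
eef_rot: [-0.704, 0.001, 0.711, -0.001]
contact_force: [-0.1, -0.1, -2.8]
opening: 0.698
```

```bash
python3 -c "
from meas import *
d=weigh(7); print(corners(d,(105,120,60),(125,255,255),.038)); cv2.imwrite('pics/top5.png',d['color'][:,:,::-1])
for dd in lids(d,None,.063,(35,38,50),(95,255,255),90): print(dd[3])
go(*tf((.452,.237),-6.3,(0,-.05)),.17,222);go(*tf((.452,.237),-6.3,(0,-.05)),.17,180)"
```

```text
Fz [-2.76 -2.35 -2.32 -4.04 -3.67 -2.31 -4.42] mean -3.13 opening mm 61.1
((0.45121699571609497, 0.2400929182767868), (0.24880658090114594, 0.1069408729672432), 83.57183074951172)
[0.7845 0.6738 0.063 ]
[ 0.7839 -0.6257  0.063 ]
[ 0.5834 -0.3813  0.063 ]
[ 0.4943 -0.384   0.063 ]
[0.4622 0.327  0.063 ]
[ 0.4115 -0.3958  0.063 ]
t 30.58 pos [ 0.5358 -0.0779  0.1816] turn [-42.    0.5  -0. ] shift now-axes [  1.1 -26.5   8.9] shift new-axes [  1.16 -25.68 -11.11] F [ 0.04  0.81 -3.87]
t 30.58 pos [ 0.5358 -0.0779  0.1816] turn [-0.   0.4 -0.2] shift now-axes [  1.1 -26.5   8.9] shift new-axes [  1.16 -26.52   8.93] F [ 0.04  0.81 -3.87]
```

View pics/top5.png

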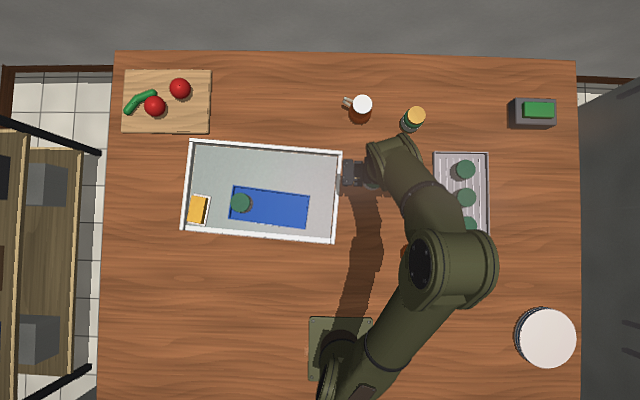

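The top view shows three jars in the drip tray at (464,170), (466,198) and (470,222, partly hidden by the arm). One jar stands in the blue tray at (240,203), and the carafe and olives are unmoved. The last jar weighs about 3.1 N, so it is full and goes to the blue tray.

Call:
{"op": "drive_tool", "data": {"deltas": [[[0,0,0],[0,-1.5,0.5],5],[[0,0,0],[0,-3,1.1],5],[[0,0,0],[0,-3.3,1.2],5],[[0,0,0],[0,-3.3,1.2],5],[[0,0,0],[0,-3.3,1.2],5],[[0,0,0],[0,-3.3,1.2],5],[[0,0,0],[0,-3.3,1.2],5],[[0,0,0],[0,-2.3,1],5],[[0,0,0],[0,-1.2,0.5],5],[[0,0,0],[0,0,0],5],[[0,0,0],[0,0,0],5]]}}

```text
clock: 31.5
tool_pos: [0.445, 0.1675, 0.182]
eef_rot: [-0.705, 0.001, 0.709, -0.002]
contact_force: [0.5, -0.4, -3.3]
opening: 0.698
```

```bash
python3 -c "
from meas import *
s=r.get_state()
go(*tf((.452,.237),-6.3,(0,-.07)),.060,180,s);print(s['q'].round(2))"
```

```text
t 31.5 pos [0.445  0.1675 0.182 ] turn [ 0.1  0.3 -0.2] shift now-axes [12.2 -0.  -0. ] shift new-axes [1.22e+01 1.00e-02 7.00e-02] F [ 0.45 -0.38 -3.31]
[-0.28  0.62 -0.28  2.07  0.35  0.5  -2.38]
```

Call:
{"op": "drive_tool", "data": {"deltas": [[[0,0,0],[1.5,0,0],5],[[0,0,0],[3,0,0],5],[[0,0,0],[3,0,0],5],[[0,0,0],[2.2,0,0],5],[[0,0,0],[1,0,0],5],[[0,0,0],[0.5,0,0],5],[[0,0,0],[0.3,0,0],5],[[0,0,0],[0.2,0,0],5],[[0,0,0],[0.2,0,0],5],[[0,0,0],[0.2,0,0],5],[[0,0,0],[0,0,0],5],[[0,0,0],[0,0,0],5]]}}

```text
clock: 32.5
tool_pos: [0.4446, 0.1667, 0.0614]
eef_rot: [-0.705, 0.001, 0.709, -0.001]
contact_force: [-0.4, -0.4, -3.5]
opening: 0.695
```

Call:
{"op": "drive_tool", "data": {"deltas": [[[0,0,0],[0.1,0,0],5],[[0,0,0],[0.1,0,0],5],[[0,0,0],[0,0,0],5]]}}

```text
clock: 32.75
tool_pos: [0.4445, 0.1668, 0.0594]
eef_rot: [-0.705, 0.001, 0.709, -0.001]
contact_force: [-0.9, 0.3, 1.0]
opening: 0.698
```

Call:
{"op": "drive_tool", "data": {"deltas": [[[0,0,0],[0,0,0],6.4],[[0,0,0],[0,0,0],6.8],[[0,0,0],[0,0,0],7.2],[[0,0,0],[0,0,0],7.6],[[0,0,0],[0,0,0],7.6],[[0,0,0],[-1,0,0],7.6],[[0,0,0],[-3,0,0],7.6],[[0,0,0],[-4,0,0],8],[[0,0,0],[-4,0,0],8],[[-7,0,0],[-2,0,0],8],[[-7,0,0],[0,0,0],8],[[-7,0,0],[0,0,0],8]]}}

```text
clock: 33.75
tool_pos: [0.4461, 0.1672, 0.2008]
eef_rot: [-0.694, -0.13, 0.696, -0.131]
contact_force: [0.7, 0.2, -1.1]
opening: 0.908
```

Call:
{"op": "drive_tool", "data": {"deltas": [[[-7,0,0],[0,0,0],8],[[-7,0,0],[0,0,0],8],[[-7,0,0],[0,0,0],8],[[-7,0,0],[0,0,0],8],[[-7,0,0],[0,0,0],8],[[-7,0,0],[0,0,0],8],[[-7,0,0],[0,0,0],8],[[-7,0,0],[0,0,0],8],[[-7,0,0],[0,0,0],8],[[-7,0,0],[0,0,0],8],[[-7,0,0],[0,0,0],8],[[-7,0,0],[0,0,0],8]]}}

```text
clock: 34.75
tool_pos: [0.4451, 0.1667, 0.1989]
eef_rot: [0.427, 0.563, -0.431, 0.561]
contact_force: [-0.7, 0.8, 0.4]
opening: 0.91
```

Call:
{"op": "drive_tool", "data": {"deltas": [[[-7,0,0],[0,0,0],8],[[-7,0,0],[0,0,0],8],[[-7,0,0],[0,0,0],8],[[-7,0,0],[0,0,0],8],[[-7,0,0],[0,0,0],8],[[-7,0,0],[0,0,0],8],[[-7,0,0],[0,0,0],8],[[-7,0,0],[0,0,0],8],[[-7,0,0],[0,0,0],8],[[-7,0,0],[0,0,0],8],[[-2,0,0],[0,0,0],8],[[0,0,0],[0,0,0],8]]}}

```text
clock: 35.75
tool_pos: [0.445, 0.1667, 0.1987]
eef_rot: [0.017, 0.709, -0.02, 0.704]
contact_force: [0.2, 0.3, 0.3]
opening: 0.909
```

```bash
python3 -c "
from meas import *
s=r.get_state(); print(s['q'].round(2)); go(.376,.255,.18,-3,s); d=r.snapshot('top'); print(corners(d,(105,120,60),(125,255,255),.038)); cv2.imwrite('pics/top6.png',d['color'][:,:,::-1])
for dd in lids(d,None,.066,(35,38,50),(95,255,255),90): print(dd[3])"
```

```text
[ 0.2   0.83 -1.16  2.03  0.96  0.98  0.05]
t 35.75 pos [0.445  0.1667 0.1987] turn [ 0.  -0.4  0.2] shift now-axes [ 1.9  8.5 -7.3] shift new-axes [ 1.87  8.46 -7.35] F [0.25 0.31 0.27]
((0.4086592197418213, 0.24614259600639343), (0.249135822057724, 0.04180392250418663), 78.59561157226562)
[0.7835 0.6724 0.066 ]
[ 0.7831 -0.6241  0.066 ]
[ 0.5831 -0.3802  0.066 ]
[ 0.5006 -0.3947  0.066 ]
[0.4621 0.3287 0.066 ]
[ 0.3999 -0.3927  0.066 ]
```

View pics/top6.png

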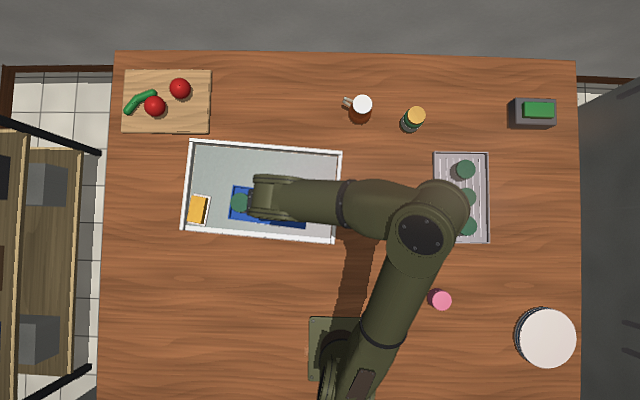

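The arm's elbow has swung out to the right. The drip-tray jars at (464,170), (467,198) and (468,226), the carafe and the olives are all in place, and the left tray jar stands at (240,203).

Call:
{"op": "drive_tool", "data": {"deltas": [[[0,0,0],[0,1.5,-1.3],8],[[0,0,0],[0,2.5,-2.2],8],[[0,0,0],[0,2.5,-2.2],8],[[0,0,0],[0,1.9,-1.6],8],[[0,0,0],[1,0,0],8],[[0,0,0],[3,0,0],8],[[0,0,0],[3,0,0],8],[[0,0,0],[1,0,0],8],[[0,0,0],[0,0,0],8],[[0,0,0],[0,0,0],8]]}}

```text
clock: 36.63
tool_pos: [0.376, 0.2546, 0.1192]
eef_rot: [0.017, 0.709, -0.02, 0.705]
contact_force: [1.4, -0.2, -0.1]
opening: 0.909
```

```bash
python3 -c "
from meas import *
s=r.get_state(); print(s['q'].round(2)); go(.376,.255,.041,-3,s); s,d=save('wrist','w6.png'); d=r.snapshot('top'); print(corners(d,(105,120,60),(125,255,255),.038))
for dd in lids(d,None,.08,(35,38,50),(95,255,255),90): print(dd[3])"
```

```text
[-0.11  0.92 -1.02  2.15  1.17  0.82 -0.39]
t 36.63 pos [0.376  0.2546 0.1192] turn [-0.  -0.4  0.2] shift now-axes [7.8 0.1 0. ] shift new-axes [ 7.82  0.04 -0.  ] F [ 1.4  -0.24 -0.08]
((0.4896807372570038, 0.29287365078926086), (0.13496163487434387, 0.04226226359605789), 83.48271942138672)
[0.7793 0.6658 0.08  ]
[ 0.7792 -0.6174  0.08  ]
[ 0.5813 -0.3758  0.08  ]
[ 0.4931 -0.3786  0.08  ]
[0.467  0.3256 0.08  ]
[ 0.404  -0.3804  0.08  ]
```

View pics/w6.png

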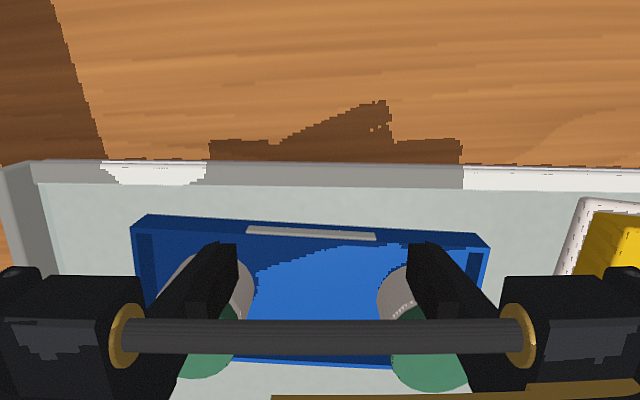

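Both full jars stand in the tray (lids near (200,360) and (430,370)). The near wall's top edge runs from (148,214) to (490,235), and the butter is at the right.

```bash
python3 -c "
from meas import *
s=r.get_state();d=r.snapshot('wrist')
print([pix(d,*p,.038,s).round(4) for p in [(148,214),(490,235),(245,225),(378,233)]])
P=s['tool_pos']; print(proj(d,P+[0,0,-.011],s), proj(d,[.376,.255,.03],s))"
```

```text
[array([0.3748, 0.1378, 0.038 ]), array([0.4024, 0.3692, 0.038 ]), array([0.386 , 0.2027, 0.038 ]), array([0.3965, 0.2921, 0.038 ])]
[321.73568236 260.4590697 ] [321.72604669 203.23862615]
```

Call:
{"op": "drive_tool", "data": {"deltas": [[[0,0,0],[0,0,-1.1],8],[[0,0,0],[1.5,0,0],8],[[0,0,0],[2.5,0,0],8],[[0,0,0],[2,0,0],8],[[0,0,0],[0.8,0,0],8],[[0,0,0],[0.5,0,0],8],[[0,0,0],[0.3,0,0],8],[[0,0,0],[0,0,0],8],[[0,0,0],[0,0,0],8]]}}

```text
clock: 37.53
tool_pos: [0.3652, 0.2553, 0.044]
eef_rot: [0.018, 0.709, -0.02, 0.705]
contact_force: [-0.1, -0.3, 1.0]
opening: 0.905
```

```bash
python3 -c "
from meas import *
s=r.get_state(); print(s['q'].round(2)); go(.366,.255,.041,-3,s)"
```

```text
[-0.18  1.05 -0.92  2.2   1.44  0.77 -0.63]
t 37.53 pos [0.3652 0.2553 0.044 ] turn [-0.  -0.3  0.1] shift now-axes [ 0.3 -0.   0.1] shift new-axes [ 0.3  -0.03  0.08] F [-0.11 -0.3   1.04]
```

Call:
{"op": "drive_tool", "data": {"deltas": [[[0,0,0],[0.4,0,0],8],[[0,0,0],[0.3,0,0.3],8],[[0,0,0],[0,0,0.4],8],[[0,0,0],[0,0,0.5],8],[[0,0,0],[0,0,0.5],8],[[0,0,0],[0,0,0.5],8],[[0,0,0],[0,0,0.6],8],[[0,0,0],[0,0,0.7],8],[[0,0,0],[0,0,0.8],8],[[0,0,0],[0,0,0.8],8],[[0,0,0],[0,0,0.8],8],[[0,0,0],[0,0,0.4],8]]}}

```text
clock: 38.53
tool_pos: [0.4266, 0.2517, 0.036]
eef_rot: [0.018, 0.71, -0.019, 0.704]
contact_force: [-6.0, 0.8, 2.3]
opening: 0.907
```

```bash
python3 -c "
from meas import *
s=r.get_state(); print(s['contact_force'],s['moment']);go(.52,.247,.037,-3,s); s,d=save('wrist','w7.png'); d=r.snapshot('top')
cv2.imwrite('pics/a.png',cv2.resize(d['color'][120:270,170:360,::-1],None,fx=2.6,fy=2.6)); cv2.imwrite('pics/w7.png',np.vstack([cv2.resize(cv2.imread('pics/w7.png'),(494,309)),cv2.imread('pics/a.png')[:290,:494]]))"
```

```text
[-6.03557634  0.84655813  2.34336391] [ 0.02791137  1.14605096 -0.06501974]
t 38.53 pos [0.4266 0.2517 0.036 ] turn [ 0.  -0.5  0.2] shift now-axes [-0.2  0.   9.3] shift new-axes [-0.1   0.02  9.35] F [-6.04  0.85  2.34]
```

View pics/w7.png

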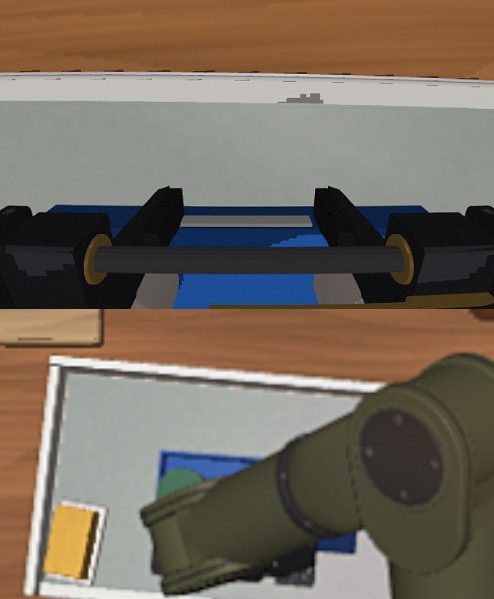

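The wrist view shows the near wall parallel to both fingers, and the tray is sliding squarely with a push of about 6 N.

Call:
{"op": "drive_tool", "data": {"deltas": [[[0,0,0],[0,0,0.4],8],[[0,0,0],[0,0,0.6],8],[[0,0,0],[0,0,0.8],8],[[0,0,0],[0,0,0.8],8],[[0,0,0],[0,0,0.8],8],[[0,0,0],[0,0,0.8],8],[[0,0,0],[0,0,0.8],8],[[0,0,0],[0,0,0.8],8],[[0,0,0],[0,0,0.8],8],[[0,0,0],[0,0,0.6],8],[[0,0,0],[0,0,0.4],8],[[0,0,0],[0,0,0.2],8]]}}

```text
clock: 39.63
tool_pos: [0.5037, 0.2481, 0.0358]
eef_rot: [0.017, 0.71, -0.019, 0.704]
contact_force: [-7.8, 1.4, 5.7]
opening: 0.906
```

Call:
{"op": "drive_tool", "data": {"deltas": [[[0,0,0],[0,0,0.2],8],[[0,0,0],[0,0,0.2],8],[[0,0,0],[0,0,0.2],8],[[0,0,0],[0,0,0.2],8]]}}

```text
clock: 39.97
tool_pos: [0.5108, 0.2478, 0.0359]
eef_rot: [0.017, 0.71, -0.019, 0.703]
contact_force: [-7.8, 0.3, 5.8]
opening: 0.907
```

Call:
{"op": "drive_tool", "data": {"deltas": [[[0,0,0],[0,0,0.2],8],[[0,0,0],[0,0,0.2],8],[[0,0,0],[0,0,0.2],8]]}}

```text
clock: 40.22
tool_pos: [0.5168, 0.2475, 0.0358]
eef_rot: [0.017, 0.71, -0.019, 0.703]
contact_force: [-8.1, 1.1, 7.0]
opening: 0.912
```

Call:
{"op": "drive_tool", "data": {"deltas": [[[0,0,0],[0,0,0.2],8],[[0,0,0],[0,0,0.2],8]]}}

```text
clock: 40.38
tool_pos: [0.5186, 0.2476, 0.0358]
eef_rot: [0.017, 0.712, -0.019, 0.702]
contact_force: [-16.4, 0.9, 10.0]
opening: 0.914
```

Call:
{"op": "drive_tool", "data": {"deltas": [[[0,0,0],[0,0,0.2],8],[[0,0,0],[0,0,0.2],8]]}}

```text
clock: 40.55
tool_pos: [0.5193, 0.2481, 0.0358]
eef_rot: [0.017, 0.714, -0.019, 0.7]
contact_force: [-22.1, 2.5, 12.7]
opening: 0.906
```

Call:
{"op": "drive_tool", "data": {"deltas": [[[0,0,0],[0,0,-0.7],8],[[0,0,0],[0,0,-1],8],[[0,0,0],[-2,0,0],8],[[0,0,0],[-4,0,0],8],[[0,0,0],[-4,0,0],8],[[0,0,0],[-4,0,0],7],[[-7,0,0],[0,0,0],7],[[-7,0,0],[0,0,0],7],[[-7,0,0],[0,0,0],7],[[-7,0,0],[0,0,0],7],[[-7,0,0],[0,0,0],7],[[-7,0,0],[0,0,0],7]]}}

```text
clock: 41.55
tool_pos: [0.5124, 0.247, 0.1754]
eef_rot: [-0.238, 0.668, 0.237, 0.664]
contact_force: [-0.8, 0.3, 0.1]
opening: 0.798
```

Call:
{"op": "drive_tool", "data": {"deltas": [[[-7,0,0],[0,0,0],7],[[-7,0,0],[0,0,0],7],[[-7,0,0],[0,0,0],7],[[-7,0,0],[0,0,0],7],[[-7,0,0],[0,0,0],7],[[-7,0,0],[0,0,0],7],[[-6,0,0],[0,0,0],7],[[0,0,0],[0,0,0],7]]}}

```text
clock: 42.22
tool_pos: [0.5121, 0.2471, 0.175]
eef_rot: [-0.487, 0.515, 0.487, 0.51]
contact_force: [0.4, 0.3, -0.7]
opening: 0.794
```

```bash
python3 -c "
from meas import *
s=r.get_state(); print(s['q'].round(2)); go(.583,.385,.17,87,s); d=r.snapshot('top'); print(corners(d,(105,120,60),(125,255,255),.038))
for dd in lids(d,None,.08,(35,38,50),(95,255,255),90): print(dd[3])"
```

```text
[ 0.11  1.08 -1.34  1.78  1.11  1.28  1.55]
t 42.22 pos [0.5121 0.2471 0.175 ] turn [ 0.1 -0.2 -0.3] shift now-axes [ 0.4 -6.4 14.1] shift new-axes [ 0.5  -6.36 14.14] F [ 0.36  0.26 -0.71]
((0.059874922037124634, -0.5631152987480164), (0.006322456989437342, 2.3858228814788163e-07), 0.6049826741218567)
[0.7793 0.6657 0.08  ]
[ 0.7791 -0.6172  0.08  ]
[ 0.5809 -0.3757  0.08  ]
[ 0.4932 -0.3787  0.08  ]
[ 0.4041 -0.3804  0.08  ]
```

Call:
{"op": "drive_tool", "data": {"deltas": [[[0,0,0],[0,-0.8,1.7],7],[[0,0,0],[0,-1.1,2.5],7],[[0,0,0],[0,-1.4,3],7],[[0,0,0],[0,-1.4,3],7],[[0,0,0],[0,-1,2.4],7],[[0,0,0],[0,-0.7,1.5],7],[[0,0,0],[0,0,0],7],[[0,0,0],[0,0,0],7]]}}

```text
clock: 42.93
tool_pos: [0.5825, 0.3855, 0.1744]
eef_rot: [-0.486, 0.516, 0.487, 0.511]
contact_force: [-0.8, 0.3, -1.1]
opening: 0.795
```

```bash
python3 -c "
from meas import *
s,d=save('wrist','w8.png'); print(s['q'].round(2)); go(.583,.385,.037,87,s); e=r.snapshot('top'); print(corners(e,(105,120,60),(125,255,255),.038))
for dd in lids(d,s,.082,(35,38,50),(95,255,255),90): print(dd[0],dd[3])"
```

```text
[-0.15  1.16 -1.29  1.35  1.1   1.41  1.69]
t 42.93 pos [0.5825 0.3855 0.1744] turn [-0.1 -0.2 -0.3] shift now-axes [13.7 -0.1  0. ] shift new-axes [13.74 -0.05 -0.05] F [-0.79  0.33 -1.06]
((0.5517897009849548, 0.25185954570770264), (0.22537730634212494, 0.04820825532078743), 84.86800384521484)
[304.1 107.3] [0.5904 0.3201 0.082 ]
```

View pics/w8.png

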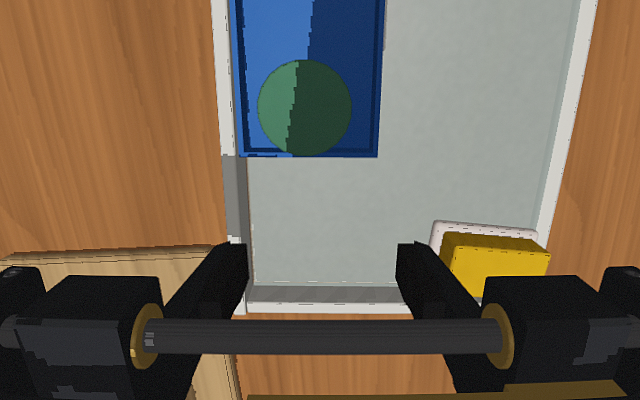

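The tray lies snug along the back lip (left side of the image). Its left end is at row about 156, from (240,156) to (378,157), the jar is upright at (304,107), and the butter is well clear at (490,260).

```bash
python3 -c "
from meas import *
s=r.get_state();d=r.snapshot('wrist')
print([pix(d,*p,.038,s).round(4) for p in [(240,156),(378,157),(386,0)]],[pix(d,*p,.02,s).round(4) for p in [(430,250)]],[pix(d,*p,.04,s).round(4) for p in [(220,100),(218,10),(230,150)]])"
```

```text
[array([0.6459, 0.3558, 0.038 ]), array([0.5371, 0.3626, 0.038 ]), array([0.5303, 0.2502, 0.038 ])] [array([0.4863, 0.4566, 0.02  ])] [array([0.6553, 0.312 , 0.04  ]), array([0.6486, 0.2505, 0.04  ]), array([0.6527, 0.3502, 0.04  ])]
```

Call:
{"op": "drive_tool", "data": {"deltas": [[[0,0,0],[1,-0.9,0],7],[[0,0,0],[3,0,0],7],[[0,0,0],[3.5,0,0],7],[[0,0,0],[3,0,0],7],[[0,0,0],[1.5,0,0],7],[[0,0,0],[1,0,0],7],[[0,0,0],[0.7,0,0],7],[[0,0,0],[0,0,0],7],[[0,0,0],[0,0,0],7]]}}

```text
clock: 43.83
tool_pos: [0.5913, 0.3848, 0.0388]
eef_rot: [-0.486, 0.515, 0.487, 0.511]
contact_force: [0.9, -0.2, 1.4]
opening: 0.796
```

```bash
python3 -c "
from meas import *
s=r.get_state(); print(s['q'].round(2)); go(.587,.281,.037,87,s)"
```

```text
[-0.16  1.33 -1.2   1.38  1.25  1.27  1.65]
t 43.83 pos [0.5913 0.3848 0.0388] turn [-0.  -0.1 -0.3] shift now-axes [  0.2  -0.1 -10.4] shift new-axes [  0.18  -0.11 -10.39] F [ 0.9  -0.16  1.39]
```

Call:
{"op": "drive_tool", "data": {"deltas": [[[0,0,0],[0.1,0,-0.4],7],[[0,0,0],[0.1,0,-0.4],7],[[0,0,0],[0,0,-0.4],7],[[0,0,0],[0,0,-0.4],7],[[0,0,0],[0,0,-0.5],7],[[0,0,0],[0,0,-0.6],7],[[0,0,0],[0,0,-0.8],7],[[0,0,0],[0,0,-0.8],7],[[0,0,0],[0,0,-0.8],7],[[0,0,0],[0,0,-0.8],7],[[0,0,0],[0,0,-0.8],7],[[0,0,0],[0,0,-0.4],7]]}}

```text
clock: 44.83
tool_pos: [0.5869, 0.3138, 0.0364]
eef_rot: [-0.485, 0.515, 0.488, 0.511]
contact_force: [-1.2, 4.9, -1.0]
opening: 0.796
```

Call:
{"op": "drive_tool", "data": {"deltas": [[[0,0,0],[0,0,-0.5],7],[[0,0,0],[0,0,-0.6],7],[[0,0,0],[0,0,-0.6],7],[[0,0,0],[0,0,-0.4],7],[[0,0,0],[0,0,-0.2],7]]}}

```text
clock: 45.25
tool_pos: [0.5858, 0.2911, 0.0364]
eef_rot: [-0.485, 0.515, 0.488, 0.511]
contact_force: [-0.5, 5.2, 0.4]
opening: 0.798
```

Call:
{"op": "drive_tool", "data": {"deltas": [[[0,0,0],[0,0,-0.2],7],[[0,0,0],[0,0,-0.2],7],[[0,0,0],[0,0,-0.2],7]]}}

```text
clock: 45.5
tool_pos: [0.5854, 0.2857, 0.0364]
eef_rot: [-0.485, 0.514, 0.488, 0.511]
contact_force: [-0.9, 5.2, -0.3]
opening: 0.795
```

Call:
{"op": "drive_tool", "data": {"deltas": [[[0,0,0],[0,0,-0.2],7],[[0,0,0],[0,0,-0.2],7]]}}

```text
clock: 45.67
tool_pos: [0.5852, 0.2836, 0.0366]
eef_rot: [-0.484, 0.513, 0.489, 0.513]
contact_force: [-0.1, 13.1, -4.1]
opening: 0.796
```

Call:
{"op": "drive_tool", "data": {"deltas": [[[0,0,0],[0,0,-0.2],7],[[0,0,0],[0,0,-0.2],7]]}}

```text
clock: 45.83
tool_pos: [0.5852, 0.2834, 0.0375]
eef_rot: [-0.482, 0.511, 0.491, 0.515]
contact_force: [1.3, 19.5, -4.8]
opening: 0.797
```

Call:
{"op": "drive_tool", "data": {"deltas": [[[0,0,0],[0,0,0.7],7],[[0,0,0],[0,0,1],7],[[0,0,0],[-2,0,0],7],[[0,0,0],[-4,0,0],7],[[0,0,0],[-4,0,0],7],[[0,0,0],[-4,0,0],8],[[7,0,0],[0,0,0],8],[[7,0,0],[0,0,0],8],[[7,0,0],[0,0,0],8],[[7,0,0],[0,0,0],8],[[7,0,0],[0,0,0],8],[[7,0,0],[0,0,0],8]]}}

```text
clock: 46.83
tool_pos: [0.5871, 0.2924, 0.1755]
eef_rot: [-0.27, 0.657, 0.267, 0.651]
contact_force: [0.5, 0.0, -0.1]
opening: 0.91
```

Call:
{"op": "drive_tool", "data": {"deltas": [[[7,0,0],[0,0,0],8],[[7,0,0],[0,0,0],8],[[7,0,0],[0,0,0],8],[[7,0,0],[0,0,0],8],[[7,0,0],[0,0,0],8],[[7,0,0],[0,0,0],8],[[6,0,0],[0,0,0],8],[[0,0,0],[0,0,0],8]]}}

```text
clock: 47.5
tool_pos: [0.5871, 0.2927, 0.1759]
eef_rot: [0.017, 0.709, -0.022, 0.705]
contact_force: [-0.2, -0.4, -0.5]
opening: 0.909
```

```bash
python3 -c "
from meas import *
s=r.get_state(); print(s['q'].round(2)); go(.49,.155,.18,-3,s)"
```

```text
[-0.05  1.01 -1.04  1.5   0.92  1.18  0.26]
t 47.5 pos [0.5871 0.2927 0.1759] turn [-0.2 -0.3  0.4] shift now-axes [ -0.3 -14.3  -8.9] shift new-axes [ -0.41 -14.26  -8.97] F [-0.2  -0.42 -0.53]
```

Call:
{"op": "drive_tool", "data": {"deltas": [[[0,0,0],[0,-1.5,-0.9],8],[[0,0,0],[0,-3,-1.9],8],[[0,0,0],[0,-3,-1.9],8],[[0,0,0],[0,-3,-1.9],8],[[0,0,0],[0,-2.5,-1.6],8],[[0,0,0],[0,-1.2,-0.8],8],[[0,0,0],[0,0,0],8],[[0,0,0],[0,0,0],8]]}}

```text
clock: 48.17
tool_pos: [0.4899, 0.1558, 0.1769]
eef_rot: [0.017, 0.709, -0.02, 0.705]
contact_force: [0.2, 0.8, 0.6]
opening: 0.908
```

```bash
python3 -c "
from meas import *
s,d=save('wrist','w9.png'); go(.49,.155,.037,-3,s); print(s['q'].round(2))
for dd in lids(d,s,.082,(35,38,50),(95,255,255),90): print(dd[0],dd[3])"
```

```text
t 48.17 pos [0.4899 0.1558 0.1769] turn [ 0.1 -0.3  0.3] shift now-axes [14.  -0.   0.1] shift new-axes [ 1.399e+01 -8.000e-02  1.000e-02] F [0.16 0.77 0.61]
[ 0.2   0.88 -1.08  1.94  0.97  0.97  0.16]
[243.8 303. ] [0.5699 0.0907 0.082 ]
[404.3 305.6] [0.5783 0.215  0.082 ]
```

View pics/w9.png

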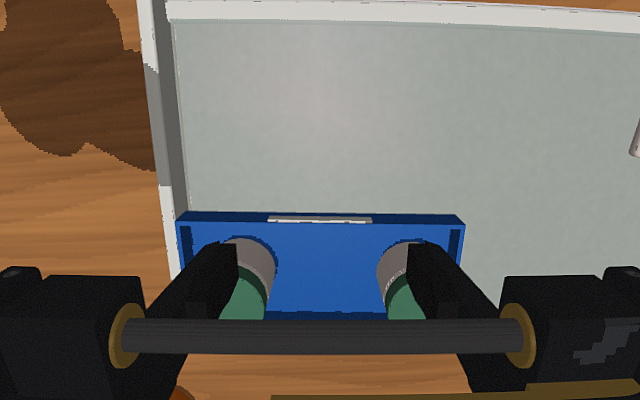

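The tray sits along the right rim (image left, column about 178), with its near wall at rows 212 to 223 parallel to the shelf and both jars standing. I'll make a final x touch-up push.

Call:
{"op": "drive_tool", "data": {"deltas": [[[0,0,0],[1,0,0],8],[[0,0,0],[3,0,0],8],[[0,0,0],[3.5,0,0],8],[[0,0,0],[3,0,0],8],[[0,0,0],[1.7,0,0],8],[[0,0,0],[1,0,0],8],[[0,0,0],[0.8,0,0],8],[[0,0,0],[0,0,0.4],8],[[0,0,0],[0,0,0.4],8],[[0,0,0],[0,0,0.4],8],[[0,0,0],[0,0,0.3],8],[[0,0,0],[0,0,0.3],8]]}}

```text
clock: 49.22
tool_pos: [0.5078, 0.1554, 0.0376]
eef_rot: [0.018, 0.708, -0.02, 0.705]
contact_force: [-0.2, 0.5, 0.1]
opening: 0.913
```

Call:
{"op": "drive_tool", "data": {"deltas": [[[0,0,0],[0,0,0.3],8],[[0,0,0],[0,0,0.3],8],[[0,0,0],[0,0,0.2],8]]}}

```text
clock: 49.47
tool_pos: [0.5132, 0.1549, 0.0369]
eef_rot: [0.018, 0.71, -0.02, 0.704]
contact_force: [-8.6, 0.1, 6.4]
opening: 0.907
```

Call:
{"op": "drive_tool", "data": {"deltas": [[[0,0,0],[0,0,0.2],8],[[0,0,0],[0,0,0.2],8]]}}

```text
clock: 49.63
tool_pos: [0.5133, 0.1549, 0.0368]
eef_rot: [0.017, 0.712, -0.02, 0.701]
contact_force: [-16.1, 0.9, 10.9]
opening: 0.908
```

Call:
{"op": "drive_tool", "data": {"deltas": [[[0,0,0],[0,0,-0.7],8],[[0,0,0],[0,0,-1],8],[[0,0,0],[-2,0,0],8],[[0,0,0],[-4,0,0],8],[[0,0,0],[-4,0,0],8],[[0,0,0],[-4,0,0],8],[[0,0,0],[-4,0,0],8],[[0,0,0],[0,-3,0],8],[[0,0,0],[0,-3,0],8],[[0,0,0],[0,-3,0],8],[[0,0,0],[0,-3,0],8],[[0,0,0],[0,-3,0],8]]}}

```text
clock: 50.63
tool_pos: [0.4949, 0.0047, 0.2174]
eef_rot: [0.017, 0.709, -0.02, 0.705]
contact_force: [-0.5, 0.1, -0.7]
opening: 0.91
```

Call:
{"op": "drive_tool", "data": {"deltas": [[[0,0,0],[0,-3,0],8],[[0,0,0],[0,-3,0],8],[[0,0,0],[0,-3,0],8],[[0,0,0],[0,-3,0],8],[[0,0,0],[0,0,0],8],[[0,0,0],[0,0,0],8]]}}

```text
clock: 51.13
tool_pos: [0.4884, -0.1155, 0.2173]
eef_rot: [0.019, 0.709, -0.021, 0.705]
contact_force: [-0.6, 1.0, 0.3]
opening: 0.905
```

```bash
python3 -c "
from meas import *
s=r.get_state(); print(s['tool_pos'],s['contact_force'])
s,d=save('top','top9.png'); s,e=save('scene','sc9.png')
print(corners(d,(105,120,60),(125,255,255),.038))
for dd in lids(d,None,.08,(35,38,50),(95,255,255),60): print(dd[0],dd[3])
a=cv2.imread('pics/top9.png')[80:260,170:510]; b=cv2.imread('pics/sc9.png')[80:370,130:500]
a=cv2.resize(a,None,fx=1.4,fy=1.4); b=cv2.resize(b,(a.shape[1],int(b.shape[0]*a.shape[1]/b.shape[1]))); o=np.vstack([a,b]); cv2.imwrite('pics/end.png',o[:600]); print(o.shape)"
```

```text
[ 0.48836206 -0.11547469  0.21733342] [-0.57404373  1.03981502  0.29649257]
((0.5785365104675293, 0.14968082308769226), (0.24796508252620697, 0.1102764829993248), 86.36561584472656)
[137.6 100.4] [0.7793 0.6657 0.08  ]
[538.9 109.3] [ 0.7792 -0.6173  0.08  ]
[270.  163.2] [0.5844 0.2335 0.08  ]
[320.3 167.9] [0.5731 0.0768 0.08  ]
[465.1 168.8] [ 0.5809 -0.3753  0.08  ]
(625, 476, 3)
```

View pics/end.png

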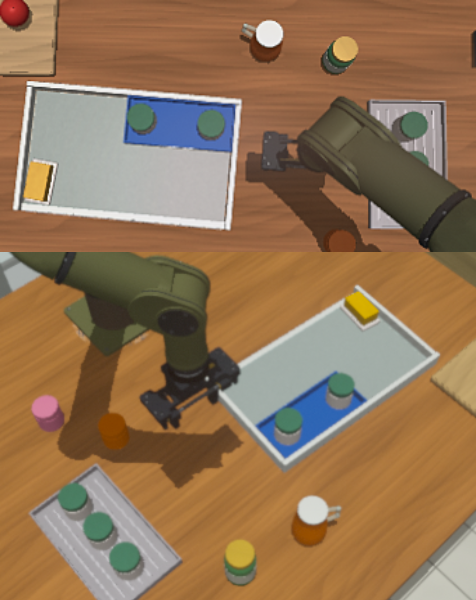

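The top and scene views show the tray in the far right corner with both jars upright. Three jars stand in the drip tray at scene-crop (73,498), (98,527) and (125,558). The carafe, olives, butter and look-alikes are untouched, and the gripper is clear. I'm handing the job in.

```bash
python3 -c "
from plant import r
print(r.finish_job())"
```

```text
the job is handed in; nothing more can be done
None
```

The job is handed in: all five green-lidded jars are sorted and the loaded blue tray is in the shelf's back right corner. It took about 51 s of the 210 s allowed.

- **Sorting:** In the hand, two jars read about 3.7 and 3.1 N, so they are full and stand in the blue tray. The other three read about 1.3 to 1.7 N, so they are empty and stand in the steel drip tray. The force reading was noisy by up to about 1 N, so I averaged several readings for each jar.
- **Tray:** I pushed it against the back lip, then the right rim, then the back lip again, until it stopped moving and the force rose to about 16–22 N. The last top picture puts it at (0.579, 0.150) m with a yaw of -3.6°. The expected home was (0.579, 0.147) m at about -3.0°. The 3 mm difference is close to the camera calibration error, and both pushes ended on hard stops.
- **Last checks:** The final pictures show all five jars upright and the gripper clear of everything. The carafe, olive jar, butter dish and the orange and pink look-alikes had not visibly moved. In the last top picture the arm hid two of the drip-tray jars, but the scene camera showed all three standing.
- **One deviation:** The second jar was near the arm's inner reach limit, so it was gripped about 2 cm high, by its lid. It held and was set down normally.

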